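Pour hinge pins into the count tray and book them

ROBOT

A 6-joint arm with a two-finger parallel gripper is mounted at the origin on the work surface. World frame = base frame: x ahead of the robot, y to its left, z up, the work surface at z = 0. Lengths are in mm, angles in rad, forces in N, time in s.
With the tool pointing down it reaches from about 275 to 850 mm from the base axis. Payload 19 kg.
Tool frame: the origin (TCP) lies midway between the tips of the shut fingers; the grasp point (between the pads) lies ctrl.grasp_offset behind it (ctrl.grasp_offset is the distance from the TCP to the grasp point, in mm); z points along the fingers, y is the line along which they close (so a half turn about z gives the same grasp; the last joint's range is limited). The gripper opens to 85 mm and grips with 20 to 120 N. Pads are 22 mm wide; open, the fingers measure 114 mm over their backs; the gripper's body (76 mm by 85 mm) begins 54 mm behind the grasp point. The pads swing forward as they close: fully open they stand 13 mm farther back than shut.
Start: joints at [1.045, 0.15, 1.437, -0, 1.554, -0.134], TCP at [219.566, 531.395, 231.267] pointing down, gripper open.
Joint ranges: [-2.8, 2.8], [-0.68, 2.1], [0.12, 2.68], [-1.39, 4.53], [0.16, 2.79], [-2.81, 2.81]. Speed limits (rad/s): [1.89, 1.89, 2.22, 3.01, 3.01, 3.01].

INTERFACE

Orientations are given as a 3x3 rotation matrix whose columns are the frame's x, y, z axes.
In Python, from workcell import ctrl, optics, ticket gives the robot as it stands. The module is installed in compiled form; this text tells all that it offers.
- The arm moves only by the tool send_rows, never from a script. Its argument "motion" is a list of rows, each an object of numbers: "tx", "ty", "tz": the shift along the tool's x, y, z scaled (see below); "wx", "wy", "wz": the turn, a rotation vector about the tool's x, y, z scaled (see below); "hand": the closure, from -1 (fully open) to 1 (shut), so that 0 is half open. A call has 1 to 12 rows; each row shifts and turns the commanded pose from where the row before left it, along the tool's axes as they then stand; what a row does not reach is not made up. The controller multiplies each number of a shift by 2.5 cm and each number of a turn by 6 degrees. A row lasts 1/8 s, in which the tool goes at most 62.5 mm and 10.7 degrees, less where a joint would pass 70% of its speed; a pose out of reach is approached as far as the arm can. A call with a number of a shift or a turn outside -1 to 1 is refused whole. A call with a gripper value outside its range is refused whole. The fingers move at their own pace and stop on an object; "force" is the grip in N (left out, the last holds). Time passes only in rows, so rows that do not move let the fingers close. It gives the time, the measured TCP pose, the force, the opening and the grip force at its end, in the units of the state.
- ctrl.observe(): the state, without advancing time (a new reading comes with each control period).
- optics.get_image(name): name is "side" or "top" or "wrist"; returns a dict with "color" (400x640x3 uint8, blue, green, red), "intrinsics" (3x3 intrinsics, pixels), "R" (3x3) and "t" (3): a world point X has camera coordinates R X + t. Camera axes: x right, y down, z forward; pixel columns grow to the right and rows downward; lengths in mm; the calibration is good to about 2 mm. A picture is of the moment at which its call begins. There is no depth.
- ticket.job_done(): hands the job in; it is judged then, once.
The state is a dict: "time": time; "joint_positions": joint angles; "joint_vel": joint speeds; "joint_torque": joint torques, N m; "position": TCP position; "eef_rot": TCP orientation; "force": force on the tool from outside, world axes, zero at the start; "wrist_torque": the same for the moment, N m; "finger_gap": finger opening in mm; "grip_force": force on a finger pad.
Only numpy, scipy, OpenCV 4.12 (cv2) and the standard library are available. Lean on these libraries where they do the work, as an engineer would, in place of code of your own. Each camera call takes 0.05 s, during which the arm holds its last target. There are 200 camera calls.

TASK

Count in the four hinge pins: press the terminal's small key fully down to open the count, then take the scoop by its bar, rest its lip gently on the upper end of the grooved tray before any pin leaves it, and tip it so that the pins roll in (not drop) until all four lie at rest, each down in a groove of its own. Set the empty scoop down upright on the bench and only then press the large key fully down to book the pins. One key at a time; leave everything else on the bench alone.

Things in the scene. Friction and masses are not known exactly. Their poses are not given: they have to be found in the camera images.
- scoop: Loose aluminium scoop, 131 mm wide (y), x from -75 to +56 mm, 0.22 kg empty. Origin: on its underside below the bar, z up, z = 0 when on the bench. Open mouth with lip at its -x end, roughly towards the robot; rear wall 42 mm, side walls 34 mm high. V grooves in its floor keep the pins while the lip is tipped down under 20 deg; beyond 25 deg they roll out (35 to 38 empties it).
- scoop_bar (a point): Centre of the scoop's carrying bar: a straight rectangular steel bar along the scoop's y, 12 mm thick (x), 22 mm high (z), 120 mm clear between two end legs; its centre is 62 mm above the scoop's underside, its lower face 51 mm. The pins' tops are 29 mm above the underside, so fingers may reach 16 mm below the bar's lower face. Held here, the scoop hangs below the grip: carry it smoothly or it swings about the grip line.
- scoop_lip (a point): Middle of the lip's front edge at its lower side: in the scoop's frame x = -74 mm, y = 0, z = +3 mm.
- tray: Fixed grey steel tray, x from -81 to +100 mm, 140 mm wide (y), left or right of the terminal (the scoop stands on the other side). It slopes down towards its own -x end, which faces roughly the robot. Origin: between its feet, 0 to 12 mm above the bench (the height varies); axes level, z up.
- bed: The tray's sloping bed. Origin 24 mm above the tray's, tilted 11 deg: x up the slope, y along the grooves. Five V grooves, 3 mm deep, bottoms at z = 0, x = -68.5, -45.5, -22.5, 0.5, 23.5 mm; a seated pin's axis is 11.4 mm above. Walls at x = -80 and y = +-66 mm, up to z = 29 mm. x = 35 to 100 mm: plain apron, 13 deg from level. Pins rolling off it run to the end wall and fill the grooves from there.
- tray_sill (a point): Point in the middle of the top face of the tray's apron, at x = 70 mm of the bed; the place to rest the scoop's lip.
- key_small (a joint): Travel of the terminal's small round key (radius 10 mm), m: 0 up, 0.006 fully down (about 5 N), springs back; counts as pressed beyond 0.0045.
- key_small_top (a point): Centre of the small key's top face when up or moving with it. The small key is to the left of the large one as seen from the robot, 62 mm from it.
- key_large (a joint): Travel of the terminal's large round key (radius 17 mm), m: as the small key's.
- key_large_top (a point): Centre of the large key's top face. Both keys stand on the near (robot) side of a fixed grey terminal 110 x 120 x 35 mm between tray and scoop; its far side carries a display 46 mm high.
- pin0: One of four equal plain steel tubular hinge pins, 22 mm diameter, 110 mm long, about 0.08 kg, lying in the scoop at the start. Origin at its centre, y along its axis.
- pin1: One of four equal plain steel tubular hinge pins, 22 mm diameter, 110 mm long, about 0.08 kg, lying in the scoop at the start. Origin at its centre, y along its axis.
- pin2: One of four equal plain steel tubular hinge pins, 22 mm diameter, 110 mm long, about 0.08 kg, lying in the scoop at the start. Origin at its centre, y along its axis.
- pin3: One of four equal plain steel tubular hinge pins, 22 mm diameter, 110 mm long, about 0.08 kg, lying in the scoop at the start. Origin at its centre, y along its axis.
- roller: Bystander, not to be moved: steel gate roller wheel 80 mm across lying flat, 28 mm high; origin under its centre.
- bracket: Bystander, not to be moved: dark steel U bracket 70 x 60 x 66 mm; origin under its centre.
- bolt: Bystander, not to be moved: large-headed steel bolt 95 mm long lying on the bench; origin at its head's end face.
- wrench: Bystander, not to be moved: steel wrench 180 mm long lying on the bench; origin under its centre.
- tin: Bystander, not to be moved: closed steel tin 66 mm across, 80 mm high; origin under its centre.
- offcut: Bystander, not to be moved: wooden offcut 120 x 50 x 30 mm; origin under its centre.

How it is judged (in metres and radians):
On the way, in this order (a step that is already met when the one before it is completed fails the run):
1. the small key is pressed fully down (4.5 mm of its 6 mm) while all pins are still in the scoop and the large key is up (value of joint key_small above 0.0045 m and value of joint key_large below 0.002 m and x of pin0 in the frame of scoop between -0.062 and 0.06 m and z of pin0 in the frame of scoop between 0.005 and 0.05 m and y of pin0 in the frame of scoop between -0.03 and 0.03 m and x of pin1 in the frame of scoop between -0.062 and 0.06 m and z of pin1 in the frame of scoop between 0.005 and 0.05 m and y of pin1 in the frame of scoop between -0.03 and 0.03 m and x of pin2 in the frame of scoop between -0.062 and 0.06 m and z of pin2 in the frame of scoop between 0.005 and 0.05 m and y of pin2 in the frame of scoop between -0.03 and 0.03 m and x of pin3 in the frame of scoop between -0.062 and 0.06 m and z of pin3 in the frame of scoop between 0.005 and 0.05 m and y of pin3 in the frame of scoop between -0.03 and 0.03 m), for 0.05 s.
2. the scoop's lip rests on the tray's upper end (0.5 N or more for 0.2 s, the lip within 45 mm of the sill point) with all four pins still in the scoop (contact force between scoop and tray above 0.5 N and distance between scoop_lip and tray_sill below 0.045 m and x of pin0 in the frame of scoop between -0.062 and 0.06 m and z of pin0 in the frame of scoop between 0.005 and 0.05 m and y of pin0 in the frame of scoop between -0.03 and 0.03 m and x of pin1 in the frame of scoop between -0.062 and 0.06 m and z of pin1 in the frame of scoop between 0.005 and 0.05 m and y of pin1 in the frame of scoop between -0.03 and 0.03 m and x of pin2 in the frame of scoop between -0.062 and 0.06 m and z of pin2 in the frame of scoop between 0.005 and 0.05 m and y of pin2 in the frame of scoop between -0.03 and 0.03 m and x of pin3 in the frame of scoop between -0.062 and 0.06 m and z of pin3 in the frame of scoop between 0.005 and 0.05 m and y of pin3 in the frame of scoop between -0.03 and 0.03 m), for 0.2 s.
3. all four pins lie at rest in grooves of the tray (x of pin0 in the frame of bed between -0.079 and 0.036 m and y of pin0 in the frame of bed between -0.02 and 0.02 m and z of pin0 in the frame of bed between 0.006 and 0.0136433 m and angle between the y axis of each of pin0, pin1, pin2, pin3 and the y axis of bed, either way round below 0.1 rad and x of pin1 in the frame of bed between -0.079 and 0.036 m and y of pin1 in the frame of bed between -0.02 and 0.02 m and z of pin1 in the frame of bed between 0.006 and 0.0136433 m and x of pin2 in the frame of bed between -0.079 and 0.036 m and y of pin2 in the frame of bed between -0.02 and 0.02 m and z of pin2 in the frame of bed between 0.006 and 0.0136433 m and x of pin3 in the frame of bed between -0.079 and 0.036 m and y of pin3 in the frame of bed between -0.02 and 0.02 m and z of pin3 in the frame of bed between 0.006 and 0.0136433 m and linear speed of each of pin0, pin1, pin2, pin3 below 0.02 m/s), for 0.2 s.
4. the empty scoop stands upright on the bench, released, with the pins in their grooves (all of step 3 and height (world z) of scoop between -0.004 and 0.006 m and angle between scoop's own z axis and vertical below 0.06 rad and linear speed of scoop below 0.02 m/s and contact force between scoop and the fingers below 0.2 N), for 0.2 s.
5. the large key is pressed fully down (4.5 mm) with the scoop on the bench and the pins in their grooves (all of step 3 and value of joint key_large above 0.0045 m and value of joint key_small below 0.002 m and height (world z) of scoop between -0.004 and 0.006 m and angle between scoop's own z axis and vertical below 0.06 rad and linear speed of scoop below 0.02 m/s), for 0.05 s.
At the end, for the whole second after the job is handed in: Each of the four pins lies at rest down in a groove of the tray (its axis within 2.2 mm of the height of a fully seated pin, within 20 mm of the tray's middle along the groove, parallel within 0.1 rad); the scoop stands on the bench, level within 0.06 rad and at rest; both keys are up again (all of step 3 and height (world z) of scoop between -0.004 and 0.006 m and angle between scoop's own z axis and vertical below 0.06 rad and linear speed of scoop below 0.02 m/s and value of joint each of key_small, key_large below 0.0015 m); the robot touches nothing.
It fails at once if the large key is pressed before the pins are all in the tray and the scoop is back on the bench (value of joint key_large above 0.003 m and not (((x of pin0 in the frame of bed between -0.079 and 0.036 m and y of pin0 in the frame of bed between -0.02 and 0.02 m and z of pin0 in the frame of bed between 0.006 and 0.0136433 m and angle between the y axis of pin0 and the y axis of bed, either way round below 0.1 rad) and (x of pin1 in the frame of bed between -0.079 and 0.036 m and y of pin1 in the frame of bed between -0.02 and 0.02 m and z of pin1 in the frame of bed between 0.006 and 0.0136433 m and angle between the y axis of pin1 and the y axis of bed, either way round below 0.1 rad) and (x of pin2 in the frame of bed between -0.079 and 0.036 m and y of pin2 in the frame of bed between -0.02 and 0.02 m and z of pin2 in the frame of bed between 0.006 and 0.0136433 m and angle between the y axis of pin2 and the y axis of bed, either way round below 0.1 rad) and (x of pin3 in the frame of bed between -0.079 and 0.036 m and y of pin3 in the frame of bed between -0.02 and 0.02 m and z of pin3 in the frame of bed between 0.006 and 0.0136433 m and angle between the y axis of pin3 and the y axis of bed, either way round below 0.1 rad)) and (height (world z) of scoop between -0.004 and 0.006 m and angle between scoop's own z axis and vertical below 0.06 rad and linear speed of scoop below 0.02 m/s))).
It fails at once if both keys are pressed at once (value of joint each of key_small, key_large above 0.003 m).
It fails at once if a pin leaves the scoop while the lip is more than 30 mm above the sill point (dropped instead of rolled in) (((not (x of pin0 in the frame of scoop between -0.062 and 0.06 m and z of pin0 in the frame of scoop between 0.005 and 0.05 m and y of pin0 in the frame of scoop between -0.03 and 0.03 m) and not (x of pin0 in the frame of bed between -0.079 and 0.036 m and y of pin0 in the frame of bed between -0.02 and 0.02 m and z of pin0 in the frame of bed between 0.006 and 0.0136433 m and angle between the y axis of pin0 and the y axis of bed, either way round below 0.1 rad)) or (not (x of pin1 in the frame of scoop between -0.062 and 0.06 m and z of pin1 in the frame of scoop between 0.005 and 0.05 m and y of pin1 in the frame of scoop between -0.03 and 0.03 m) and not (x of pin1 in the frame of bed between -0.079 and 0.036 m and y of pin1 in the frame of bed between -0.02 and 0.02 m and z of pin1 in the frame of bed between 0.006 and 0.0136433 m and angle between the y axis of pin1 and the y axis of bed, either way round below 0.1 rad)) or (not (x of pin2 in the frame of scoop between -0.062 and 0.06 m and z of pin2 in the frame of scoop between 0.005 and 0.05 m and y of pin2 in the frame of scoop between -0.03 and 0.03 m) and not (x of pin2 in the frame of bed between -0.079 and 0.036 m and y of pin2 in the frame of bed between -0.02 and 0.02 m and z of pin2 in the frame of bed between 0.006 and 0.0136433 m and angle between the y axis of pin2 and the y axis of bed, either way round below 0.1 rad)) or (not (x of pin3 in the frame of scoop between -0.062 and 0.06 m and z of pin3 in the frame of scoop between 0.005 and 0.05 m and y of pin3 in the frame of scoop between -0.03 and 0.03 m) and not (x of pin3 in the frame of bed between -0.079 and 0.036 m and y of pin3 in the frame of bed between -0.02 and 0.02 m and z of pin3 in the frame of bed between 0.006 and 0.0136433 m and angle between the y axis of pin3 and the y axis of bed, either way round below 0.1 rad))) and z of scoop_lip in the frame of tray_sill above 0.03 m).
It fails at once if the scoop is pressed on the tray with more than 40 N (contact force between scoop and tray above 40 N).
It fails at once if a bystander is moved more than 20 mm (distance of any of roller, bracket, bolt, wrench, tin, offcut from where it was at the start of the episode above 0.02 m).
It also fails if it takes over 72 s, if anything falls off the work surface, if the arm or the gripper's body presses on something with over 40 N, if the wrist force passes 120 N, or if a joint passes its speed limit or range.

## Working session

There is one attempt and no reset: what is moved stays moved. The work goes in short steps, Python scripts to look and compute and a tool call to move; the robot and the scene stay as the last step left them, time stands still between calls to the robot, and variables do not carry over. Pictures are saved under pics/ and viewed, at most 10 in all, crops included, and the job is handed in when it is done.

Besides the shell and the picture viewer there is one more tool, called after "Request:" as name(argument=value, ...) on one line, values as JSON. send_rows: Moves the arm, as the interface text tells. Its arguments: {"type":"object","properties":{"motion":{"type":"array","items":{"type":"object","properties":{"tx":{"type":"number"},"ty":{"type":"number"},"tz":{"type":"number"},"wx":{"type":"number"},"wy":{"type":"number"},"wz":{"type":"number"},"hand":{"type":"number"}}}},"force":{"type":"number"}},"required":["motion"]}

```bash
mkdir -p pics; python3 - <<'E'
from workcell import ctrl, optics
import cv2, numpy as np
s=ctrl.observe(); print({k:np.round(v,3).tolist() for k,v in s.items()}, ctrl.grasp_offset)
for n in("top","side","wrist"):
    d=optics.get_image(n); cv2.imwrite(f"pics/{n}0.png",d["color"]); np.savez(f"{n}0.npz",**d)
    print(n,np.round(d["intrinsics"],1).tolist(),np.round(d["R"],3).tolist(),np.round(d["t"],1).tolist(), "centre",np.round(-d["R"].T@d["t"],0))
E
```

```text
{'time': 0.0, 'joint_positions': [1.045, 0.151, 1.438, 0.0, 1.554, -0.134], 'joint_vel': [-0.001, 0.0, -0.001, 0.0, -0.0, 0.001], 'joint_torque': [0.001, -71.305, -57.088, -0.0, 0.008, -0.0], 'position': [219.464, 531.2, 230.694], 'eef_rot': [[-0.924, 0.382, -0.001], [0.382, 0.924, -0.001], [0.0, -0.001, -1.0]], 'force': [0.048, -0.074, -0.05], 'wrist_torque': [0.006, 0.078, 0.02], 'grip_force': 0.0, 'finger_gap': 85.113} 18.700000000000003
top [[394.0, 0.0, 319.7], [0.0, 394.0, 198.1], [0.0, 0.0, 1.0]] [[0.002, -1.0, -0.002], [-0.982, -0.001, -0.189], [0.189, 0.002, -0.982]] [5.9, 547.1, 1062.6] centre [ 336.    5. 1147.]
side [[414.8, 0.0, 314.4], [0.0, 414.8, 201.1], [0.0, 0.0, 1.0]] [[0.876, -0.482, 0.015], [-0.359, -0.672, -0.647], [0.322, 0.562, -0.762]] [-460.8, 228.6, 1259.7] centre [  80. -776. 1115.]
wrist [[340.7, 0.0, 320.9], [0.0, 340.7, 200.5], [0.0, 0.0, 1.0]] [[0.382, 0.924, -0.002], [0.892, -0.368, 0.262], [0.241, -0.101, -0.965]] [-574.7, -33.4, 380.1] centre [158. 557. 375.]
```

View pics/top0.png

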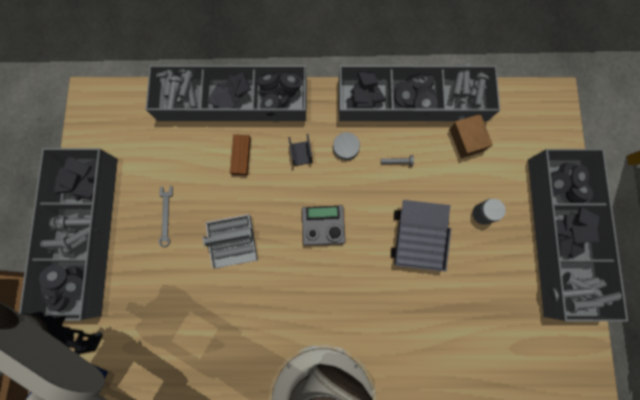

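View pics/side0.png

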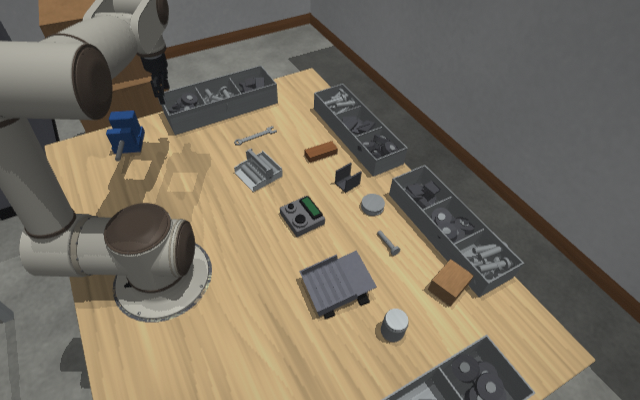

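The top picture shows the scoop at about (232,242), the terminal at (323,226) with its small key near (308,234) and large key near (335,233), and the tray at (424,236). The side picture shows the same with the scoop at (260,170), the terminal at (302,215) and the tray at (338,285). Next I'll work out rough positions and enlarge the relevant crops.

```bash
cat > h.py <<'E'
import numpy as np, cv2
from scipy.spatial.transform import Rotation as Ro
def ray(d,p):
    v=np.linalg.inv(d["intrinsics"])@np.array([p[0],p[1],1.0]); R=d["R"]; return -R.T@d["t"], R.T@v
def onz(d,p,z):
    c,v=ray(d,p); return c+v*(z-c[2])/v[2]
def tri(*dp):
    A=np.zeros((3,3));b=np.zeros(3)
    L=[ray(d,p) for d,p in dp]
    for c,v in L:
        v=v/np.linalg.norm(v);P=np.eye(3)-np.outer(v,v);A+=P;b+=P@c
    X=np.linalg.solve(A,b)
    res=max(np.linalg.norm(np.cross(X-c,v/np.linalg.norm(v))) for c,v in L)
    return X,res
def proj(d,X):
    q=d["intrinsics"]@(d["R"]@np.asarray(X,float)+d["t"]); return q[:2]/q[2]
def move(s,target,Rt=None):
    """shift in tool axes /25mm, turn /6deg"""
    R=np.array(s["eef_rot"]); t=R.T@(np.asarray(target)-s["position"])/25
    w=np.zeros(3) if Rt is None else Ro.from_matrix(R.T@Rt).as_rotvec()/np.radians(6)
    return np.round(t,2),np.round(w,2)
E
python3 - <<'E'
from h import *
T=dict(np.load("top0.npz"));S=dict(np.load("side0.npz"))
for n,a,z in(("scoop",(232,240),20),("small",(308,234),38),("large",(335,233),38),("tray",(424,236),30)):print(n,onz(T,a,z).round(0))
a=cv2.resize(T["color"][190:280,195:460],(795,270),interpolation=cv2.INTER_CUBIC)
b=cv2.resize(S["color"][135:325,225:385],None,fx=1.7,fy=1.7,interpolation=cv2.INTER_CUBIC)
c=np.zeros((600,795,3),np.uint8);c[:270]=a;c[272:272+b.shape[0],:b.shape[1]]=b
w=np.load("wrist0.npz")["color"]; c[280:280+312,290:290+500]=cv2.resize(w,(500,312))
cv2.imwrite("pics/crop0.png",c)
E
```

```text
scoop [431. 257.  20.]
small [447.  40.  38.]
large [450. -36.  38.]
tray [ 442. -289.   30.]
```

View pics/crop0.png

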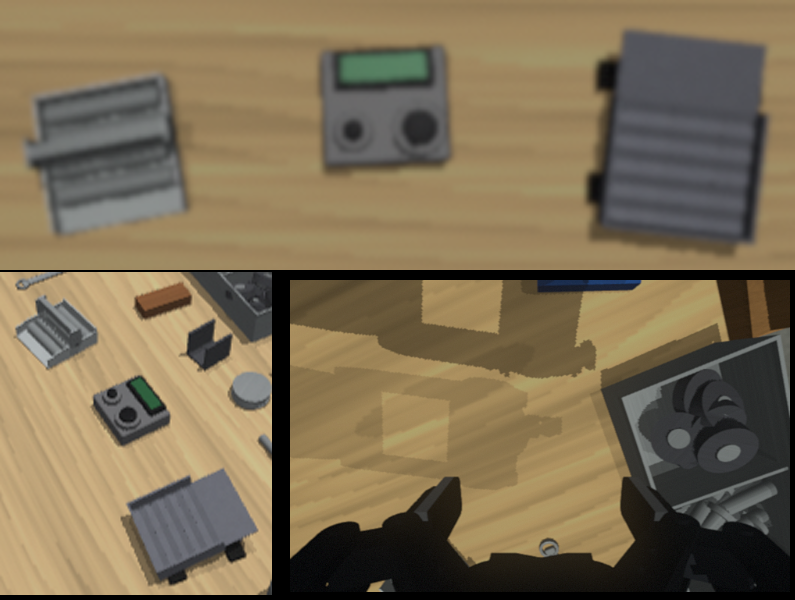

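The crop shows the small key at about (312.3,233.3) and the large key at about (335,232.7) in full-picture pixels. The scoop's yaw is about +10.7 deg, the tray's about -5 deg, and the wrist picture shows only bench and bins. Next I turn the tool and go over the scoop for a closer look.

Request:
send_rows(motion=[{"wz":0.95,"hand":-1},{"wz":0.95,"hand":-1},{"wz":0.95,"hand":-1},{"wz":0.95,"hand":-1},{"wz":0.95,"hand":-1},{"wz":0.95,"hand":-1},{"wz":0.95,"hand":-1},{"wz":0.95,"hand":-1},{"wz":0.95,"hand":-1},{"wz":0.95,"hand":-1}])

```text
schema error: expected keys tx, ty, tz, wx, wy, wz, hand
```

Request:
send_rows(motion=[{"tx":-0.95,"ty":0.6,"hand":-1},{"tx":-0.95,"ty":0.6,"hand":-1},{"tx":-0.95,"ty":0.6,"hand":-1},{"tx":-0.95,"ty":0.6,"hand":-1},{"tx":-0.95,"ty":0.6,"hand":-1},{"tx":-0.95,"ty":0.6,"hand":-1},{"tx":-0.95,"ty":0.6,"hand":-1},{"tx":-0.95,"ty":0.6,"hand":-1},{"tx":-0.95,"ty":0.6,"hand":-1},{"tx":-0.95,"ty":0.6,"hand":-1},{"tx":-0.95,"ty":0.6,"hand":-1},{"hand":-1}])

```text
schema error: expected keys tx, ty, tz, wx, wy, wz, hand
```

```bash
python3 - <<'E'
from workcell import ctrl, optics
from h import *
d=optics.get_image("wrist"); cv2.imwrite("pics/w1.png",d["color"]); np.savez("w1.npz",**d)
s=ctrl.observe(); print(s["time"],np.round(s["position"],1),np.round(s["eef_rot"],3).tolist(),np.round(s["joint_positions"],2))
E
```

```text
0.2 [219.5 531.3 230.9] [[-0.924, 0.382, -0.0], [0.382, 0.924, -0.001], [0.0, -0.001, -1.0]] [ 1.04  0.15  1.44  0.    1.55 -0.13]
```

View pics/w1.png

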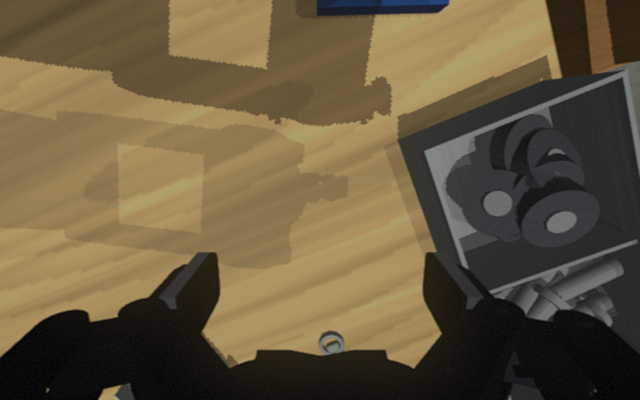

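The arm did not move because every row needs all seven keys, so this picture is the start view again. I'm resending the moves with all keys filled in.

Request:
send_rows(motion=[{"tx":0,"ty":0,"tz":0,"wx":0,"wy":0,"wz":0.95,"hand":-1},{"tx":0,"ty":0,"tz":0,"wx":0,"wy":0,"wz":0.95,"hand":-1},{"tx":0,"ty":0,"tz":0,"wx":0,"wy":0,"wz":0.95,"hand":-1},{"tx":0,"ty":0,"tz":0,"wx":0,"wy":0,"wz":0.95,"hand":-1},{"tx":0,"ty":0,"tz":0,"wx":0,"wy":0,"wz":0.95,"hand":-1},{"tx":0,"ty":0,"tz":0,"wx":0,"wy":0,"wz":0.95,"hand":-1},{"tx":0,"ty":0,"tz":0,"wx":0,"wy":0,"wz":0.95,"hand":-1},{"tx":0,"ty":0,"tz":0,"wx":0,"wy":0,"wz":0.95,"hand":-1},{"tx":0,"ty":0,"tz":0,"wx":0,"wy":0,"wz":0.95,"hand":-1},{"tx":0,"ty":0,"tz":0,"wx":0,"wy":0,"wz":0.95,"hand":-1}])

```text
time: 1.45
position: [219.5, 531.3, 231.1]
eef_rot: [[-0.18, 0.984, -0.0], [0.984, 0.18, -0.0], [-0.0, -0.0, -1.0]]
force: [-0.1, 0.1, -0.2]
finger_gap: 85.6
grip_force: 0.0
```

Request:
send_rows(motion=[{"tx":-0.95,"ty":0.6,"tz":0,"wx":0,"wy":0,"wz":0,"hand":-1},{"tx":-0.95,"ty":0.6,"tz":0,"wx":0,"wy":0,"wz":0,"hand":-1},{"tx":-0.95,"ty":0.6,"tz":0,"wx":0,"wy":0,"wz":0,"hand":-1},{"tx":-0.95,"ty":0.6,"tz":0,"wx":0,"wy":0,"wz":0,"hand":-1},{"tx":-0.95,"ty":0.6,"tz":0,"wx":0,"wy":0,"wz":0,"hand":-1},{"tx":-0.95,"ty":0.6,"tz":0,"wx":0,"wy":0,"wz":0,"hand":-1},{"tx":-0.95,"ty":0.6,"tz":0,"wx":0,"wy":0,"wz":0,"hand":-1},{"tx":-0.95,"ty":0.6,"tz":0,"wx":0,"wy":0,"wz":0,"hand":-1},{"tx":-0.95,"ty":0.6,"tz":0,"wx":0,"wy":0,"wz":0,"hand":-1},{"tx":-0.95,"ty":0.6,"tz":0,"wx":0,"wy":0,"wz":0,"hand":-1},{"tx":-0.95,"ty":0.6,"tz":0,"wx":0,"wy":0,"wz":0,"hand":-1},{"tx":0,"ty":0,"tz":0,"wx":0,"wy":0,"wz":0,"hand":-1}])

```text
time: 2.95
position: [430.5, 303.6, 231.0]
eef_rot: [[-0.181, 0.983, -0.0], [0.983, 0.181, -0.0], [-0.0, -0.0, -1.0]]
force: [-0.4, 0.4, -0.5]
finger_gap: 85.6
grip_force: 0.0
```

```bash
python3 - <<'E'
from workcell import ctrl, optics
from h import *
d=optics.get_image("wrist"); cv2.imwrite("pics/w2.png",d["color"]); np.savez("w2.npz",**d)
s=ctrl.observe(); print(s["time"],np.round(s["position"],1),np.round(s["eef_rot"],3).tolist(),np.round(s["joint_positions"],2))
E
```

```text
3.0 [429.9 304.4 231.1] [[-0.182, 0.983, -0.0], [0.983, 0.182, -0.0], [-0.0, -0.001, -1.0]] [0.47 0.05 1.55 0.   1.54 0.29]
```

View pics/w2.png

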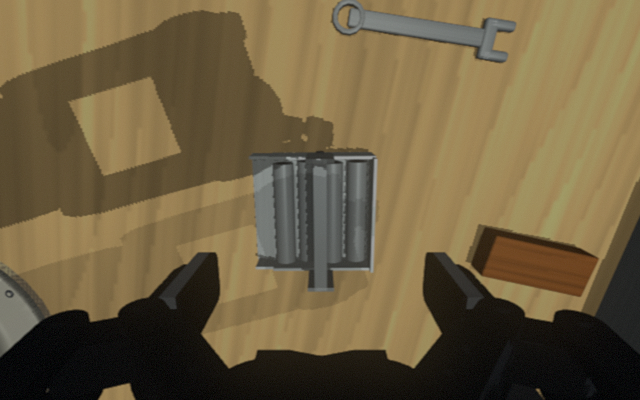

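The wrist picture shows the scoop squarely aligned with the tool. Its bar runs from (319,155) to (319,290), the lip is at column 252 and the rear wall at column 377, with the four pins lying inside. I take a second view 100 mm on for the height, then go on to the terminal.

Request:
send_rows(motion=[{"tx":-1,"ty":0,"tz":0,"wx":0,"wy":0,"wz":0,"hand":-1},{"tx":-1,"ty":0,"tz":0,"wx":0,"wy":0,"wz":0,"hand":-1},{"tx":-1,"ty":0,"tz":0,"wx":0,"wy":0,"wz":0,"hand":-1},{"tx":-1,"ty":0,"tz":0,"wx":0,"wy":0,"wz":0,"hand":1},{"tx":0,"ty":0,"tz":0,"wx":0,"wy":0,"wz":0,"hand":1}])

```text
time: 3.62
position: [447.8, 206.1, 231.4]
eef_rot: [[-0.182, 0.983, 0.0], [0.983, 0.182, -0.0], [-0.0, 0.0, -1.0]]
force: [-0.9, 0.2, 0.9]
finger_gap: 51.7
grip_force: 0.0
```

```bash
python3 - <<'E'
from workcell import ctrl, optics
from h import *
d=optics.get_image("wrist"); cv2.imwrite("pics/w3.png",d["color"]); np.savez("w3.npz",**d)
E
```

Request:
send_rows(motion=[{"tx":-0.85,"ty":-0.15,"tz":0,"wx":0,"wy":0,"wz":0,"hand":1},{"tx":-0.85,"ty":-0.15,"tz":0,"wx":0,"wy":0,"wz":0,"hand":1},{"tx":-0.85,"ty":-0.15,"tz":0,"wx":0,"wy":0,"wz":0,"hand":1},{"tx":-0.85,"ty":-0.15,"tz":0,"wx":0,"wy":0,"wz":0,"hand":1},{"tx":-0.85,"ty":-0.15,"tz":0,"wx":0,"wy":0,"wz":0,"hand":1},{"tx":-0.85,"ty":-0.15,"tz":0,"wx":0,"wy":0,"wz":0,"hand":1},{"tx":0,"ty":0,"tz":0,"wx":0,"wy":0,"wz":0,"hand":1},{"tx":0,"ty":0,"tz":0,"wx":0,"wy":0,"wz":0,"hand":1}])

```text
time: 4.68
position: [449.1, 78.0, 231.3]
eef_rot: [[-0.184, 0.983, 0.0], [0.983, 0.184, 0.0], [0.0, 0.0, -1.0]]
force: [-0.5, -0.1, -1.0]
finger_gap: 0.3
grip_force: 0.0
```

```bash
python3 - <<'E'
from workcell import ctrl, optics
from h import *
d=optics.get_image("wrist"); cv2.imwrite("pics/w4.png",d["color"]); np.savez("w4.npz",**d)
s=ctrl.observe(); print(s["time"],np.round(s["position"],1),s["finger_gap"])
a=np.load("w3.npz")["color"]; c=np.vstack([cv2.resize(a[0:300],(640,300)),cv2.resize(d["color"][100:400],(640,300))])
cv2.imwrite("pics/c34.png",c)
E
```

```text
4.725 [449.1  78.  231.3] -0.27547762831700084
```

View pics/c34.png

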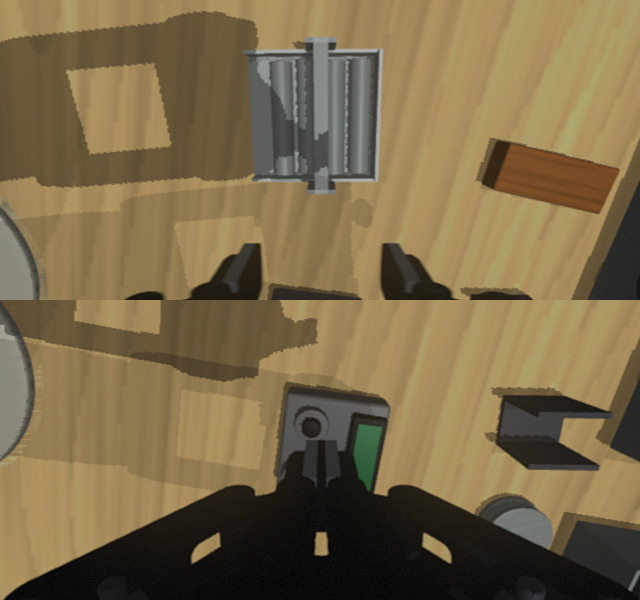

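Upper half: the scoop with its bar from (320,38) to (320,193). Lower half: the small key at about (312,227) in the full picture, beside the shut fingers. Now I compute key and bar positions.

```bash
python3 - <<'E'
from h import *
T=dict(np.load("top0.npz"));S=dict(np.load("side0.npz"));W2=dict(np.load("w2.npz"));W3=dict(np.load("w3.npz"));W4=dict(np.load("w4.npz"))
g=lambda d:cv2.cvtColor(d["color"],6).astype(int)
def dark(d,c,r,f=1.0):
    G=g(d);x,y=c;p=G[y-r:y+r+1,x-r:x+r+1]; th=(p.min()+np.median(p))/2
    n,l,st,ce=cv2.connectedComponentsWithStats((p<th).astype(np.uint8)); i=1+np.argmax(st[1:,4]); return ce[i]+[x-r,y-r],st[i]
k4,s4=dark(W4,(312,227),16);kt,st=dark(T,(312,233),6);kl,sl=dark(T,(335,233),8);
ks,ss=dark(S,(290,207),7)
print("keys",k4,s4,kt,st,kl,sl,ks)
print("small tri w4-top",tri((W4,k4),(T,kt)),"at z38",onz(W4,k4,38),onz(W4,k4,42),"large",onz(T,kl,40), "small top",onz(T,kt,40))
for n,W,r in(("w2",W2,(140,300)),("w3",W3,(25,205))):
    G=g(W); print(n,"col",G[r[0]:r[1]:2,318:323].mean(1).round().astype(int).tolist()); 
    for y in((200,240) if n=="w2" else (70,110,150)): print(n,y,G[y-1:y+2,295:345].mean(0).round().astype(int).tolist())
E
```

```text
keys [310.65886288 227.18729097] [  6   7  19  20 299] [312.2        233.33333333] [ 4  4  6  6 30] [334.46153846 232.32967033] [ 3  2 10 11 91] [290.5 206. ]
small tri w4-top (array([447.35890672,  27.6208653 ,  50.32173229]), np.float64(0.05919533658799593)) at z38 [447.71490059  23.22841766  38.        ] [447.58044305  24.65836182  42.        ] large [451.39444601 -34.79549501  40.        ] small top [448.46302156  27.82568453  40.        ]
w2 col [83, 82, 83, 83, 83, 71, 40, 48, 49, 66, 90, 75, 70, 82, 127, 126, 124, 126, 113, 109, 109, 108, 107, 108, 108, 108, 108, 107, 107, 107, 107, 106, 106, 105, 105, 105, 105, 105, 104, 104, 104, 104, 103, 102, 102, 102, 102, 102, 101, 101, 100, 100, 99, 100, 99, 99, 98, 98, 98, 98, 97, 97, 97, 97, 97, 98, 98, 97, 96, 96, 97, 98, 97, 96, 115, 114, 108, 108, 108, 108]
w2 200 [111, 119, 110, 84, 65, 69, 76, 80, 84, 86, 73, 59, 55, 54, 56, 55, 52, 58, 81, 102, 105, 106, 105, 107, 107, 106, 107, 107, 108, 107, 107, 97, 87, 84, 88, 93, 99, 107, 110, 108, 103, 95, 90, 89, 85, 81, 79, 91, 103, 93]
w2 240 [86, 107, 118, 113, 90, 68, 70, 78, 82, 85, 
[... 622 characters left out ...]
50, 119, 82, 81, 90, 96, 102, 106, 110, 112, 97, 85, 83, 81, 79, 75, 70, 73, 100, 127, 138, 138, 138, 137, 138, 138, 138, 138, 138, 139, 138, 138, 131, 116, 104, 107, 114, 121, 131, 138, 138, 132, 124, 118, 114, 111, 108, 103, 96, 95]
w3 110 [147, 125, 85, 72, 82, 91, 97, 101, 107, 108, 97, 80, 79, 79, 77, 75, 71, 71, 85, 118, 137, 139, 139, 139, 138, 139, 140, 140, 140, 140, 141, 141, 133, 116, 105, 107, 113, 122, 133, 140, 140, 133, 125, 118, 112, 110, 106, 101, 93, 101]
w3 150 [99, 100, 96, 79, 62, 63, 66, 68, 70, 71, 73, 75, 76, 77, 77, 74, 74, 70, 65, 70, 76, 78, 77, 77, 78, 77, 78, 77, 76, 77, 77, 77, 83, 93, 104, 109, 114, 123, 136, 141, 140, 134, 124, 117, 111, 109, 105, 96, 94, 121]
```

```bash
python3 - <<'E'
from h import *
W2=dict(np.load("w2.npz"));W3=dict(np.load("w3.npz"))
n,f=tri((W2,(319.7,289)),(W3,(320.3,192.5))),tri((W2,(319.7,152)),(W3,(320.3,38.5)))
print(n,f)
for z in(70,73,77): print(z,onz(W3,(320.3,192.5),z).round(1),onz(W3,(320.3,38.5),z).round(1),onz(W2,(319.7,289),z).round(1),onz(W2,(319.7,152),z).round(1))
E
```

```text
(array([448.02376539, 197.65943796,  70.15941648]), np.float64(0.04723798287801748)) (array([423.78815067, 329.30553691,  50.37445203]), np.float64(0.0348493183979832))
70 [448.1 197.6  70. ] [424.4 325.8  70. ] [448.  197.6  70. ] [423.5 331.7  70. ]
73 [447.9 198.4  73. ] [424.5 325.3  73. ] [447.7 199.3  73. ] [423.4 332.1  73. ]
77 [447.8 199.3  77. ] [424.7 324.6  77. ] [447.3 201.5  77. ] [423.3 332.6  77. ]
```

Request:
send_rows(motion=[{"tx":-0.7,"ty":-0.2,"tz":1,"wx":0,"wy":0,"wz":0,"hand":1},{"tx":-0.7,"ty":-0.2,"tz":1,"wx":0,"wy":0,"wz":0,"hand":1},{"tx":-0.65,"ty":-0.05,"tz":1,"wx":0,"wy":0,"wz":0,"hand":1},{"tx":0,"ty":0,"tz":1,"wx":0,"wy":0,"wz":0,"hand":1},{"tx":0,"ty":0,"tz":1,"wx":0,"wy":0,"wz":0,"hand":1},{"tx":0,"ty":0,"tz":0,"wx":0,"wy":0,"wz":0,"hand":1},{"tx":0,"ty":0,"tz":0,"wx":0,"wy":0,"wz":0,"hand":1}])

```text
time: 5.6
position: [447.9, 25.0, 107.3]
eef_rot: [[-0.184, 0.983, 0.001], [0.983, 0.184, -0.0], [-0.0, 0.001, -1.0]]
force: [-0.6, 0.9, -0.2]
finger_gap: -0.0
grip_force: 0.0
```

Request:
send_rows(motion=[{"tx":0,"ty":0,"tz":0.8,"wx":0,"wy":0,"wz":0,"hand":1},{"tx":0,"ty":0,"tz":0.8,"wx":0,"wy":0,"wz":0,"hand":1},{"tx":0,"ty":0,"tz":0.5,"wx":0,"wy":0,"wz":0,"hand":1},{"tx":0,"ty":0,"tz":0,"wx":0,"wy":0,"wz":0,"hand":1}])

```text
time: 6.1
position: [447.6, 24.7, 54.1]
eef_rot: [[-0.183, 0.983, -0.0], [0.983, 0.183, -0.0], [0.0, -0.0, -1.0]]
force: [-1.7, 1.6, 3.4]
finger_gap: 0.0
grip_force: 1.5
```

Request:
send_rows(motion=[{"tx":0,"ty":0,"tz":0.1,"wx":0,"wy":0,"wz":0,"hand":1},{"tx":0,"ty":0,"tz":0.1,"wx":0,"wy":0,"wz":0,"hand":1},{"tx":0,"ty":0,"tz":0,"wx":0,"wy":0,"wz":0,"hand":1}])

```text
time: 6.48
position: [448.1, 24.6, 50.6]
eef_rot: [[-0.183, 0.983, 0.002], [0.983, 0.183, -0.0], [-0.001, 0.002, -1.0]]
force: [-10.6, 1.8, 27.8]
finger_gap: 0.0
grip_force: 13.9
```

Request:
send_rows(motion=[{"tx":0,"ty":0,"tz":-0.04,"wx":0,"wy":0,"wz":0,"hand":1},{"tx":0,"ty":0,"tz":0,"wx":0,"wy":0,"wz":0,"hand":1}])

```text
time: 6.72
position: [448.0, 24.6, 50.9]
eef_rot: [[-0.183, 0.983, 0.001], [0.983, 0.183, -0.0], [-0.0, 0.001, -1.0]]
force: [-4.4, 1.6, 13.7]
finger_gap: 0.5
grip_force: 6.8
```

Request:
send_rows(motion=[{"tx":0,"ty":0,"tz":-0.1,"wx":0,"wy":0,"wz":0,"hand":1},{"tx":0,"ty":0,"tz":0,"wx":0,"wy":0,"wz":0,"hand":1}])

```text
time: 6.98
position: [447.8, 24.6, 52.8]
eef_rot: [[-0.183, 0.983, 0.001], [0.983, 0.183, -0.0], [-0.0, 0.001, -1.0]]
force: [0.6, 2.7, 3.3]
finger_gap: -0.0
grip_force: 1.9
```

Request:
send_rows(motion=[{"tx":0,"ty":0,"tz":-0.1,"wx":0,"wy":0,"wz":0,"hand":1},{"tx":0,"ty":0,"tz":0,"wx":0,"wy":0,"wz":0,"hand":1}])

```text
time: 7.22
position: [447.7, 24.5, 55.0]
eef_rot: [[-0.183, 0.983, 0.001], [0.983, 0.183, -0.0], [-0.0, 0.001, -1.0]]
force: [1.5, 1.4, 1.8]
finger_gap: -0.1
grip_force: 1.2
```

Request:
send_rows(motion=[{"tx":0,"ty":0,"tz":-0.1,"wx":0,"wy":0,"wz":0,"hand":1},{"tx":0,"ty":0,"tz":0,"wx":0,"wy":0,"wz":0,"hand":1}])

```text
time: 7.48
position: [447.3, 24.5, 57.3]
eef_rot: [[-0.183, 0.983, -0.0], [0.983, 0.183, -0.0], [-0.0, -0.001, -1.0]]
force: [-0.9, 0.1, -0.4]
finger_gap: -0.1
grip_force: 0.0
```

The small key bottomed at about z = 51 and sprang back to about 56.5. Next is the scoop's bar, with its centre at (436, 262).

Request:
send_rows(motion=[{"tx":0,"ty":0,"tz":-1,"wx":0,"wy":0,"wz":0,"hand":0},{"tx":0,"ty":0,"tz":-1,"wx":0,"wy":0,"wz":0,"hand":0},{"tx":0.94,"ty":0.13,"tz":-1,"wx":0,"wy":0,"wz":0,"hand":0},{"tx":0.94,"ty":0.13,"tz":-1,"wx":0,"wy":0,"wz":0,"hand":0},{"tx":0.94,"ty":0.13,"tz":0,"wx":0,"wy":0,"wz":0,"hand":0},{"tx":0.94,"ty":0.13,"tz":0,"wx":0,"wy":0,"wz":0,"hand":0},{"tx":0.94,"ty":0.13,"tz":0,"wx":0,"wy":0,"wz":0,"hand":0},{"tx":0.94,"ty":0.13,"tz":0,"wx":0,"wy":0,"wz":0,"hand":0},{"tx":0.94,"ty":0.13,"tz":0,"wx":0,"wy":0,"wz":0,"hand":0},{"tx":0.94,"ty":0.13,"tz":0,"wx":0,"wy":0,"wz":0,"hand":0},{"tx":0.94,"ty":0.13,"tz":0,"wx":0,"wy":0,"wz":0,"hand":0},{"tx":0.94,"ty":0.13,"tz":0,"wx":0,"wy":0,"wz":0,"hand":0}])

```text
time: 8.98
position: [436.1, 262.2, 157.0]
eef_rot: [[-0.183, 0.983, -0.001], [0.983, 0.183, -0.001], [-0.0, -0.001, -1.0]]
force: [0.3, 0.3, 0.9]
finger_gap: 42.5
grip_force: 0.0
```

Request:
send_rows(motion=[{"tx":0,"ty":0,"tz":0.8,"wx":0,"wy":0,"wz":0,"hand":0},{"tx":0,"ty":0,"tz":0.8,"wx":0,"wy":0,"wz":0,"hand":0},{"tx":0,"ty":0,"tz":0,"wx":0,"wy":0,"wz":0,"hand":0},{"tx":0,"ty":0,"tz":0,"wx":0,"wy":0,"wz":0,"hand":0}])

```text
time: 9.48
position: [436.6, 261.6, 117.9]
eef_rot: [[-0.183, 0.983, 0.0], [0.983, 0.183, 0.0], [-0.0, 0.0, -1.0]]
force: [0.1, 1.4, 0.7]
finger_gap: 42.6
grip_force: 0.0
```

```bash
python3 - <<'E'
from workcell import ctrl, optics
from h import *
d=optics.get_image("wrist"); cv2.imwrite("pics/w5.png",d["color"]); np.savez("w5.npz",**d)
t=optics.get_image("top"); np.savez("top1.npz",**t)
s=ctrl.observe(); p=s["position"];print(p,proj(d,p),proj(d,[436.2,261.9,73]))
E
```

```text
[436.77792482 261.5978198  118.13955351] [322.52202991 259.23644975] [321.31894269 225.56544021]
```

View pics/w5.png

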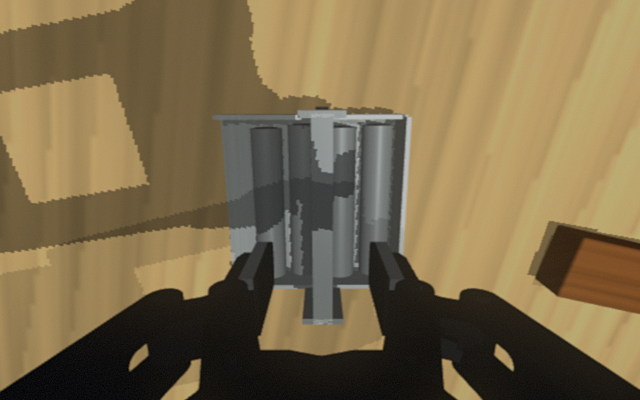

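The wrist picture shows the bar (column 321, rows 110 to 322) midway between the open fingers, with the grip point at about row 225. I descend and grip.

Request:
send_rows(motion=[{"tx":0,"ty":0,"tz":0.9,"wx":0,"wy":0,"wz":0,"hand":0},{"tx":0,"ty":0,"tz":0.8,"wx":0,"wy":0,"wz":0,"hand":0},{"tx":0,"ty":0,"tz":0.7,"wx":0,"wy":0,"wz":0,"hand":0},{"tx":0,"ty":0,"tz":0.6,"wx":0,"wy":0,"wz":0,"hand":0},{"tx":0,"ty":0,"tz":0,"wx":0,"wy":0,"wz":0,"hand":0}])

```text
time: 10.2
position: [436.0, 261.3, 41.4]
eef_rot: [[-0.183, 0.983, -0.001], [0.983, 0.183, -0.001], [-0.0, -0.002, -1.0]]
force: [0.0, -0.2, -0.2]
finger_gap: 43.0
grip_force: 0.0
```

Request:
send_rows(force=110, motion=[{"tx":0,"ty":0,"tz":0,"wx":0,"wy":0,"wz":0,"hand":0.5},{"tx":0,"ty":0,"tz":0,"wx":0,"wy":0,"wz":0,"hand":1},{"tx":0,"ty":0,"tz":0,"wx":0,"wy":0,"wz":0,"hand":1},{"tx":0,"ty":0,"tz":0,"wx":0,"wy":0,"wz":0,"hand":1},{"tx":0,"ty":0,"tz":0,"wx":0,"wy":0,"wz":0,"hand":1},{"tx":0,"ty":0,"tz":0,"wx":0,"wy":0,"wz":0,"hand":1}])

```text
time: 10.95
position: [436.9, 261.7, 43.1]
eef_rot: [[-0.183, 0.983, 0.001], [0.983, 0.183, 0.001], [0.0, 0.002, -1.0]]
force: [0.3, -0.3, 6.6]
finger_gap: 10.4
grip_force: 107.9
```

```bash
python3 - <<'E'
from h import *
# tray corners in the top and side pictures by colour mask (bluish grey)
for n,box in(("top",(385,190,465,285)),("side",(295,245,385,325))):
    d=dict(np.load(n+"0.npz")); c=d["color"].astype(int); x0,y0,x1,y1=box
    p=c[y0:y1,x0:x1]; m=((p[...,0]-p[...,2])>2).astype(np.uint8)
    l=cv2.connectedComponentsWithStats(m); i=1+np.argmax(l[2][1:,4]); m=(l[1]==i).astype(np.uint8)
    cn=max(cv2.findContours(m,0,1)[0],key=cv2.contourArea); h=cv2.approxPolyDP(cv2.convexHull(cn),3,True)[:,0]+[x0,y0]
    print(n,l[2][i],h.tolist())
    cv2.imwrite(f"pics/tray_{n}.png",cv2.resize(d["color"][y0:y1,x0:x1],None,fx=4,fy=4,interpolation=cv2.INTER_CUBIC))
a=cv2.imread("pics/tray_top.png");b=cv2.imread("pics/tray_side.png");c=np.zeros((380,700,3),np.uint8);c[:a.shape[0],:a.shape[1]]=a;c[:b.shape[0],330:330+b.shape[1]]=b
cv2.imwrite("pics/tray.png",c);print(a.shape,b.shape)
E
```

```text
top [  10   12   54   67 3068] [[404, 202], [448, 207], [444, 268], [396, 263]]
side [   5    6   76   65 2851] [[356, 251], [375, 286], [319, 315], [300, 271], [335, 255]]
(380, 320, 3) (320, 360, 3)
```

View pics/tray.png

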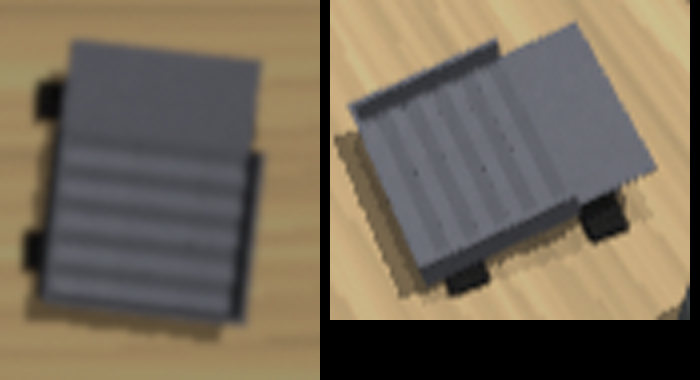

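The tray crops show the apron's far corners at (403.3,200) and (450,205.5) in the top picture, and at (356.5,250.5) and (376.5,287) in the side picture. I triangulate these.

```bash
python3 - <<'E'
from h import *
T=dict(np.load("top0.npz"));S=dict(np.load("side0.npz"))
L,r1=tri((T,(403.3,200)),(S,(356.5,250.5)));R,r2=tri((T,(450,205.5)),(S,(376.5,287)))
print("apron far L,R",L.round(1),r1.round(1),R.round(1),r2.round(1),"width",np.linalg.norm(L-R).round(1))
# near end wall top corners
N1,r3=tri((T,(385+44/4,190+300/4)),(S,(295+22/4,245+105/4)));N2,r4=tri((T,(385+244/4,190+322/4)),(S,(295+97/4,245+268/4)))
print("near",N1.round(1),r3.round(1),N2.round(1),r4.round(1))
y=(L-R);print("yaw",np.degrees(np.arctan2(-y[0],y[1])), "yaw from sides", [np.degrees(np.arctan2((a-b)[1],(a-b)[0])).round(1) for a,b in((L,N1),(R,N2))])
E
```

```text
apron far L,R [ 542.9 -228.9   57.5] 2.0 [ 527.5 -360.    55.2] 1.7 width 131.9
near [ 363.  -204.8   43.5] 2.2 [ 348.9 -342.8   41.3] 2.7
yaw -6.691750116860959 yaw from sides [np.float64(-7.6), np.float64(-5.5)]
```

Request:
send_rows(motion=[{"tx":0,"ty":0,"tz":-0.15,"wx":0,"wy":0,"wz":0,"hand":1},{"tx":0,"ty":0,"tz":-0.35,"wx":0,"wy":0,"wz":0,"hand":1},{"tx":0,"ty":0,"tz":-0.6,"wx":0,"wy":0,"wz":0.2,"hand":1},{"tx":0,"ty":0,"tz":-0.75,"wx":0,"wy":0,"wz":0.4,"hand":1},{"tx":0,"ty":0,"tz":-0.75,"wx":0,"wy":0,"wz":0.55,"hand":1},{"tx":0,"ty":0,"tz":-0.75,"wx":0,"wy":0,"wz":0.55,"hand":1},{"tx":0,"ty":0,"tz":-0.75,"wx":0,"wy":0,"wz":0.5,"hand":1},{"tx":0,"ty":0,"tz":-0.6,"wx":0,"wy":0,"wz":0.4,"hand":1},{"tx":0,"ty":0,"tz":-0.3,"wx":0,"wy":0,"wz":0.25,"hand":1},{"tx":0,"ty":0,"tz":0,"wx":0,"wy":0,"wz":0,"hand":1}])

```text
time: 12.2
position: [436.5, 261.6, 167.8]
eef_rot: [[0.114, 0.993, 0.001], [0.993, -0.114, 0.0], [0.0, 0.001, -1.0]]
force: [0.5, 0.5, -5.4]
finger_gap: 10.3
grip_force: 107.4
```

```bash
python3 - <<'E'
from workcell import ctrl, optics
from h import *
d=optics.get_image("wrist"); cv2.imwrite("pics/w6.png",d["color"]); np.savez("w6.npz",**d)
s=ctrl.observe(); print(s["time"],s["position"],s["grip_force"],s["finger_gap"],s["force"])
t,w=move(s,[564,-298,175],None); print(t,w)
E
```

```text
12.25 [436.27067745 261.50314371 167.1989433 ] 107.43801355361938 10.224932449666778 [ 0.20863839  0.5544095  -6.18128584]
[-21.65   7.62  -0.31] [0. 0. 0.]
```

View pics/w6.png

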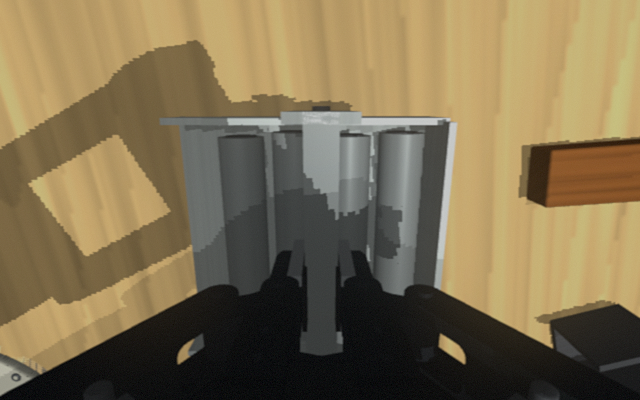

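The scoop hangs level in the grip with its pins in place, the bar at column 320 and the pins at columns 242 to 400. I carry it smoothly to above the tray.

Request:
send_rows(motion=[{"tx":-0.1,"ty":0.035,"tz":0,"wx":0,"wy":0,"wz":0,"hand":1},{"tx":-0.25,"ty":0.09,"tz":0,"wx":0,"wy":0,"wz":0,"hand":1},{"tx":-0.45,"ty":0.16,"tz":0,"wx":0,"wy":0,"wz":0,"hand":1},{"tx":-0.65,"ty":0.23,"tz":0,"wx":0,"wy":0,"wz":0,"hand":1},{"tx":-0.78,"ty":0.275,"tz":0,"wx":0,"wy":0,"wz":0,"hand":1},{"tx":-0.78,"ty":0.275,"tz":0,"wx":0,"wy":0,"wz":0,"hand":1},{"tx":-0.78,"ty":0.275,"tz":0,"wx":0,"wy":0,"wz":0,"hand":1},{"tx":-0.78,"ty":0.275,"tz":0,"wx":0,"wy":0,"wz":0,"hand":1},{"tx":-0.78,"ty":0.275,"tz":0,"wx":0,"wy":0,"wz":0,"hand":1},{"tx":-0.78,"ty":0.275,"tz":0,"wx":0,"wy":0,"wz":0,"hand":1},{"tx":-0.78,"ty":0.275,"tz":0,"wx":0,"wy":0,"wz":0,"hand":1},{"tx":-0.78,"ty":0.275,"tz":0,"wx":0,"wy":0,"wz":0,"hand":1}])

```text
time: 13.75
position: [481.9, 61.1, 167.3]
eef_rot: [[0.115, 0.993, 0.0], [0.993, -0.115, -0.0], [-0.0, 0.0, -1.0]]
force: [0.9, -0.7, -6.3]
finger_gap: 10.7
grip_force: 107.5
```

Request:
send_rows(motion=[{"tx":-0.78,"ty":0.275,"tz":0,"wx":0,"wy":0,"wz":0,"hand":1},{"tx":-0.78,"ty":0.275,"tz":0,"wx":0,"wy":0,"wz":0,"hand":1},{"tx":-0.78,"ty":0.275,"tz":0,"wx":0,"wy":0,"wz":0,"hand":1},{"tx":-0.78,"ty":0.275,"tz":0,"wx":0,"wy":0,"wz":0,"hand":1},{"tx":-0.78,"ty":0.275,"tz":0,"wx":0,"wy":0,"wz":0,"hand":1},{"tx":-0.78,"ty":0.275,"tz":0,"wx":0,"wy":0,"wz":0,"hand":1},{"tx":-0.78,"ty":0.275,"tz":0,"wx":0,"wy":0,"wz":0,"hand":1},{"tx":-0.78,"ty":0.275,"tz":0,"wx":0,"wy":0,"wz":0,"hand":1},{"tx":-0.78,"ty":0.275,"tz":0,"wx":0,"wy":0,"wz":0,"hand":1},{"tx":-0.78,"ty":0.275,"tz":0,"wx":0,"wy":0,"wz":0,"hand":1},{"tx":-0.78,"ty":0.275,"tz":0,"wx":0,"wy":0,"wz":0,"hand":1},{"tx":-0.78,"ty":0.275,"tz":0,"wx":0,"wy":0,"wz":0,"hand":1}])

```text
time: 15.25
position: [537.5, -180.4, 167.3]
eef_rot: [[0.114, 0.993, -0.0], [0.993, -0.114, -0.0], [-0.0, -0.0, -1.0]]
force: [0.6, 0.1, -5.3]
finger_gap: 10.3
grip_force: 107.5
```

Request:
send_rows(motion=[{"tx":-0.78,"ty":0.275,"tz":0,"wx":0,"wy":0,"wz":0,"hand":1},{"tx":-0.78,"ty":0.275,"tz":0,"wx":0,"wy":0,"wz":0,"hand":1},{"tx":-0.78,"ty":0.275,"tz":0,"wx":0,"wy":0,"wz":0,"hand":1},{"tx":-0.78,"ty":0.275,"tz":0,"wx":0,"wy":0,"wz":0,"hand":1},{"tx":-0.65,"ty":0.23,"tz":-0.05,"wx":0,"wy":0,"wz":0,"hand":1},{"tx":-0.45,"ty":0.16,"tz":-0.1,"wx":0,"wy":0,"wz":0,"hand":1},{"tx":-0.25,"ty":0.09,"tz":-0.1,"wx":0,"wy":0,"wz":0,"hand":1},{"tx":-0.1,"ty":0.035,"tz":-0.05,"wx":0,"wy":0,"wz":0,"hand":1},{"tx":0,"ty":0,"tz":0,"wx":0,"wy":0,"wz":0,"hand":1},{"tx":0,"ty":0,"tz":0,"wx":0,"wy":0,"wz":0,"hand":1}])

```text
time: 16.5
position: [564.3, -296.8, 174.9]
eef_rot: [[0.114, 0.994, 0.0], [0.994, -0.114, 0.0], [0.0, 0.0, -1.0]]
force: [-0.3, -0.8, -5.9]
finger_gap: 10.2
grip_force: 107.5
```

Request:
send_rows(motion=[{"tx":0,"ty":0,"tz":0,"wx":-0.2,"wy":0,"wz":0,"hand":1},{"tx":0,"ty":0,"tz":0,"wx":-0.4,"wy":0,"wz":0,"hand":1},{"tx":0,"ty":0,"tz":0,"wx":-0.5,"wy":0,"wz":0,"hand":1},{"tx":0,"ty":0,"tz":0,"wx":-0.5,"wy":0,"wz":0,"hand":1},{"tx":0,"ty":0,"tz":0,"wx":-0.5,"wy":0,"wz":0,"hand":1},{"tx":0,"ty":0,"tz":0,"wx":-0.4,"wy":0,"wz":0,"hand":1},{"tx":0,"ty":0,"tz":0,"wx":-0.3,"wy":0,"wz":0,"hand":1},{"tx":0,"ty":0,"tz":0,"wx":-0.15,"wy":0,"wz":0,"hand":1},{"tx":0,"ty":0,"tz":0,"wx":0,"wy":0,"wz":0,"hand":1}])

```text
time: 17.62
position: [564.1, -297.2, 174.8]
eef_rot: [[0.114, 0.946, 0.302], [0.993, -0.109, -0.035], [-0.0, 0.304, -0.953]]
force: [0.5, -0.4, -5.7]
finger_gap: 10.2
grip_force: 107.6
```

```bash
python3 - <<'E'
from workcell import ctrl, optics
from h import *
s=ctrl.observe();R=np.array(s["eef_rot"]);p=np.array(s["position"])
print(p.round(1),R.round(3).tolist(),s["force"])
ex,ey,ez=R[:,1],R[:,0],-R[:,2]
P=lambda x,y,z:p+ex*x+ey*y+ez*(z-43)
for n in("side","top"):
    d=optics.get_image(n);np.savez(n+"2.npz",**d)
    print(n,[proj(d,P(-74,y,3)).round(1).tolist() for y in(-65,0,65)],"rear wall top",[proj(d,P(56,y,42)).round(1).tolist() for y in(-65,65)],"bar top ends",[proj(d,P(0,y,73)).round(1).tolist() for y in(-65,65)])
    # bright aluminium mask vs before
    o=np.load(n+"0.npz")["color"]; 
print("lip",P(-74,0,3).round(1))
a=np.load("side2.npz")["color"][190:330,280:420];b=np.load("top2.npz")["color"][150:290,380:500]
w=optics.get_image("wrist");np.savez("w7.npz",**w)
c=np.zeros((600,800,3),np.uint8);c[:350,:350]=cv2.resize(a,None,fx=2.5,fy=2.5,interpolation=2);c[:350,355:655]=cv2.resize(b,None,fx=2.5,fy=2.5,interpolation=2)
c[352:602,:400]=cv2.resize(w["color"],(400,250))[:248]
cv2.imwrite("pics/c7.png",c)
E
```

```text
[ 564.1 -297.2  174.8] [[0.114, 0.946, 0.302], [0.993, -0.109, -0.035], [-0.0, 0.304, -0.953]] [ 0.48790916 -0.36077319 -5.67702818]
side [[368.9, 279.7], [358.4, 260.8], [348.6, 243.1]] rear wall top [[409.8, 251.4], [386.3, 215.7]] bar top ends [[389.8, 256.2], [367.1, 219.4]]
top [[456.2, 211.8], [431.7, 209.0], [407.3, 206.2]] rear wall top [[468.8, 163.3], [417.1, 157.5]] bar top ends [[469.6, 186.4], [416.6, 180.5]]
lip [ 506.1 -290.5  114.2]
```

Request:
send_rows(motion=[{"tx":0,"ty":-0.07,"tz":0.2,"wx":0,"wy":0,"wz":0,"hand":1},{"tx":0,"ty":-0.13,"tz":0.4,"wx":0,"wy":0,"wz":0,"hand":1},{"tx":0,"ty":-0.16,"tz":0.5,"wx":0,"wy":0,"wz":0,"hand":1},{"tx":0,"ty":-0.16,"tz":0.5,"wx":0,"wy":0,"wz":0,"hand":1},{"tx":0,"ty":-0.1,"tz":0.3,"wx":0,"wy":0,"wz":0,"hand":1},{"tx":0,"ty":-0.05,"tz":0.15,"wx":0,"wy":0,"wz":0,"hand":1},{"tx":0,"ty":0,"tz":0,"wx":0,"wy":0,"wz":0,"hand":1}])

```text
time: 18.65
position: [563.9, -297.2, 120.8]
eef_rot: [[0.114, 0.946, 0.302], [0.993, -0.109, -0.035], [-0.0, 0.304, -0.953]]
force: [-0.1, 0.8, -6.4]
finger_gap: 10.2
grip_force: 107.6
```

Request:
send_rows(motion=[{"tx":0,"ty":-0.03,"tz":0.095,"wx":0,"wy":0,"wz":0,"hand":1},{"tx":0,"ty":-0.03,"tz":0.095,"wx":0,"wy":0,"wz":0,"hand":1},{"tx":0,"ty":0,"tz":0,"wx":0,"wy":0,"wz":0,"hand":1}])

```text
time: 19.02
position: [563.8, -297.1, 115.8]
eef_rot: [[0.114, 0.947, 0.302], [0.993, -0.109, -0.035], [0.0, 0.304, -0.953]]
force: [-0.3, -1.0, -6.1]
finger_gap: 10.2
grip_force: 107.6
```

Lip is now at about 55 mm; I step down gently until it touches.

Request:
send_rows(motion=[{"tx":0,"ty":-0.025,"tz":0.075,"wx":0,"wy":0,"wz":0,"hand":1},{"tx":0,"ty":0,"tz":0,"wx":0,"wy":0,"wz":0,"hand":1}])

```text
time: 19.27
position: [563.9, -297.2, 113.9]
eef_rot: [[0.114, 0.946, 0.302], [0.993, -0.109, -0.035], [-0.0, 0.304, -0.953]]
force: [-0.8, -0.2, -5.4]
finger_gap: 10.3
grip_force: 107.6
```

Request:
send_rows(motion=[{"tx":0,"ty":-0.025,"tz":0.075,"wx":0,"wy":0,"wz":0,"hand":1},{"tx":0,"ty":0,"tz":0,"wx":0,"wy":0,"wz":0,"hand":1}])

```text
time: 19.52
position: [564.6, -297.3, 113.5]
eef_rot: [[0.114, 0.946, 0.304], [0.993, -0.108, -0.036], [-0.001, 0.306, -0.952]]
force: [-1.2, 3.1, 8.4]
finger_gap: 10.0
grip_force: 110.0
```

Request:
send_rows(motion=[{"tx":0,"ty":0,"tz":0,"wx":0,"wy":0,"wz":0,"hand":1},{"tx":0,"ty":0,"tz":0,"wx":0,"wy":0,"wz":0,"hand":1},{"tx":0,"ty":0,"tz":0,"wx":0,"wy":0,"wz":0,"hand":1}])

```text
time: 19.9
position: [564.5, -297.3, 113.4]
eef_rot: [[0.114, 0.946, 0.304], [0.993, -0.108, -0.036], [-0.001, 0.306, -0.952]]
force: [-0.4, 2.8, 8.1]
finger_gap: 10.2
grip_force: 110.0
```

Request:
send_rows(motion=[{"tx":0,"ty":-0.02,"tz":-0.095,"wx":-0.2,"wy":0,"wz":0,"hand":1},{"tx":0,"ty":-0.034,"tz":-0.062,"wx":-0.2,"wy":0,"wz":0,"hand":1},{"tx":0,"ty":-0.034,"tz":-0.062,"wx":-0.2,"wy":0,"wz":0,"hand":1},{"tx":0,"ty":-0.034,"tz":-0.062,"wx":-0.2,"wy":0,"wz":0,"hand":1}])

```text
time: 20.4
position: [558.8, -296.7, 118.1]
eef_rot: [[0.114, 0.917, 0.382], [0.993, -0.105, -0.044], [-0.001, 0.385, -0.923]]
force: [2.5, 0.9, 4.0]
finger_gap: 10.0
grip_force: 109.0
```

Request:
send_rows(motion=[{"tx":0,"ty":-0.034,"tz":-0.065,"wx":-0.2,"wy":0,"wz":0,"hand":1},{"tx":0,"ty":-0.034,"tz":-0.065,"wx":-0.2,"wy":0,"wz":0,"hand":1},{"tx":0,"ty":-0.034,"tz":-0.065,"wx":-0.2,"wy":0,"wz":0,"hand":1},{"tx":0,"ty":-0.034,"tz":-0.065,"wx":-0.2,"wy":0,"wz":0,"hand":1},{"tx":0,"ty":-0.034,"tz":-0.062,"wx":-0.2,"wy":0,"wz":0,"hand":1},{"tx":0,"ty":-0.034,"tz":-0.062,"wx":-0.2,"wy":0,"wz":0,"hand":1},{"tx":0,"ty":0,"tz":0,"wx":0,"wy":0,"wz":0,"hand":1},{"tx":0,"ty":0,"tz":0,"wx":0,"wy":0,"wz":0,"hand":1}])

```text
time: 21.4
position: [549.7, -295.6, 123.9]
eef_rot: [[0.114, 0.863, 0.492], [0.993, -0.099, -0.057], [-0.0, 0.496, -0.869]]
force: [-0.3, 0.1, 5.9]
finger_gap: 10.4
grip_force: 112.7
```

Request:
send_rows(motion=[{"tx":0,"ty":-0.034,"tz":-0.062,"wx":-0.2,"wy":0,"wz":0,"hand":1},{"tx":0,"ty":-0.034,"tz":-0.062,"wx":-0.2,"wy":0,"wz":0,"hand":1},{"tx":0,"ty":-0.034,"tz":-0.062,"wx":-0.2,"wy":0,"wz":0,"hand":1},{"tx":0,"ty":-0.034,"tz":-0.062,"wx":-0.2,"wy":0,"wz":0,"hand":1},{"tx":0,"ty":-0.034,"tz":-0.062,"wx":-0.2,"wy":0,"wz":0,"hand":1},{"tx":0,"ty":-0.034,"tz":-0.062,"wx":-0.2,"wy":0,"wz":0,"hand":1},{"tx":0,"ty":0,"tz":0,"wx":0,"wy":0,"wz":0,"hand":1},{"tx":0,"ty":0,"tz":0,"wx":0,"wy":0,"wz":0,"hand":1},{"tx":0,"ty":0,"tz":0,"wx":0,"wy":0,"wz":0,"hand":1},{"tx":0,"ty":0,"tz":0,"wx":0,"wy":0,"wz":0,"hand":1}])

```text
time: 22.65
position: [540.8, -294.4, 128.9]
eef_rot: [[0.114, 0.795, 0.596], [0.994, -0.091, -0.068], [0.0, 0.6, -0.8]]
force: [-2.6, -0.0, -0.5]
finger_gap: 10.5
grip_force: 112.2
```

```bash
python3 - <<'E'
from workcell import ctrl, optics
from h import *
s=ctrl.observe();print(s["time"],s["position"],s["force"])
for n in("side","top","wrist"):
    np.savez(n+"8.npz",**optics.get_image(n))
a=np.load("side8.npz")["color"][190:330,280:420];b=np.load("top8.npz")["color"][150:290,380:500];w=np.load("wrist8.npz")["color"]
c=np.zeros((600,800,3),np.uint8);c[:350,:350]=cv2.resize(a,None,fx=2.5,fy=2.5,interpolation=2);c[:350,355:655]=cv2.resize(b,None,fx=2.5,fy=2.5,interpolation=2)
c[352:600,:400]=cv2.resize(w,(400,248)); cv2.imwrite("pics/c8.png",c)
# pins: bright pixels on the bed in the side view vs before
S0=np.load("side0.npz")["color"].astype(int).sum(2);S8=np.load("side8.npz")["color"].astype(int).sum(2)
D=np.abs(S8-S0)[250:315:3,295:380:4]
print("\n".join(" ".join(f"{v:3d}" for v in r) for r in D))
E
```

```text
22.65 [ 540.7899641  -294.37156545  128.90478266] [-2.6211315  -0.03464093 -0.45747415]
329  27  56  54 123 171  23  25 236 243 220 308 405 423 408 349 366 401 406 393  33 217
380 392 110  89 122 204  24  23  26 156 212 401 451 403 259 250 389 396 265 258  50 212
 24  45 132 114 161  22  21  23  23  21  50 361 286 259  87 260 215 295 167 159  71  40
 30  25  24  25  23  23  27  23  16   3  12 236 254 262 249 255  35 133  20 108 155  94
 27  23  27  23  30  22  16   7   8  13  14 191 141 166  31  14  57 130 173 123 129 100
 26  22  26  26  21  16   7  13  75  51  17  12  13  13 104  17  18  55 195   6 113 114
 25  26  22  14  10   9  25  40  85 123  17  13  21 114 105  15  19  46  43  59 122 128
 23  21   5  10   9  72 101  44 116  32  12  21  95 106 106 103  57  64 147 135  48 268
 19  25   7   3 121  34 151  49 112  64  67 119  88 106 106 124  65  65  44 116 187 276
 26  21 145 112 102  84  68  83  53 108  95 118 104 156  28 103 106  62  30  82 184 193
 25  16  77 129 101 128  97 135  92 146  98 153 153  24  35  37 159  60  15  23 217 192
245   4  10 133  94 145  96 127 113 112 122 
[... 223 characters left out ...]
 252  48   8 131  91 151  91  87  21  42  16  79  24  24  36  37   9  43 195 150  42
239 252  50  11 155 111 122   3  65  33  86  82  53  39  27   5   9   9   8  22  39  40
247 254 238  45 128 130  23  54  82 111  73 105 111   5  12   4   3   2   7  20  14  46
252 238 247  53  11  75  84 131  61  28 147  26   9   1   8  16   6   1   1  19  46  41
253 244 234  54  10  92  39  39 181  63   6   7   6  11  12  21  13   8  22  20  19  22
256 251 236 137  47  28  25  77   2   7   7  13  12  21  19  19  25  22  25  22  25  24
179  40  43  39  55  10  29  10   6  15  12  21  19  20  41  22  23  21  24  19  21  26
 44  40  45  38  53  10  11  10  15   6  18  20  35  43  14  21  26  25  26  27  27  27
```

Request:
send_rows(motion=[{"tx":0,"ty":0.1,"tz":-0.13,"wx":-0.1,"wy":0,"wz":0,"hand":1},{"tx":0,"ty":0.1,"tz":-0.13,"wx":0,"wy":0,"wz":0,"hand":1},{"tx":0,"ty":0,"tz":0,"wx":0,"wy":0,"wz":0,"hand":1},{"tx":0,"ty":0,"tz":0,"wx":0,"wy":0,"wz":0,"hand":1},{"tx":0,"ty":0,"tz":0,"wx":0,"wy":0,"wz":0,"hand":1}])

```text
time: 23.42
position: [540.8, -294.5, 137.2]
eef_rot: [[0.114, 0.788, 0.605], [0.993, -0.09, -0.069], [0.0, 0.609, -0.793]]
force: [0.1, 0.6, -2.5]
finger_gap: 9.8
grip_force: 111.6
```

```bash
python3 - <<'E'
from workcell import ctrl, optics
from h import *
s=ctrl.observe();print(s["time"],s["position"],s["force"],s["wrist_torque"])
W=optics.get_image("side");np.savez("side9.npz",**W)
# bed frame estimate; sample brightness along the bed's x in the side view
yaw=np.radians(-6.6);X=np.array([np.cos(yaw),np.sin(yaw),0]);Y=np.array([-np.sin(yaw),np.cos(yaw),0])
far=np.array([535.2,-294.5,0])
org=far-98.2*X; org[2]=6+24
b=np.radians(11);bx=X*np.cos(b)+np.array([0,0,np.sin(b)]);bz=-X*np.sin(b)+np.array([0,0,np.cos(b)])
np.savez("bed.npz",org=org,bx=bx,by=Y,bz=bz)
G=cv2.GaussianBlur(cv2.cvtColor(W["color"],6),(3,3),0).astype(np.float32)
for y in(-45,-25,0,25,45):
    q=np.array([proj(W,org+bx*x+Y*y+bz*22) for x in range(-80,61,4)],np.float32)
    print(y,cv2.remap(G,q[:,:1],q[:,1:],1)[:,0].round().astype(int).tolist())
E
```

```text
23.425 [ 540.80519462 -294.46282488  137.18969266] [ 0.12526467  0.57034207 -2.45413051] [0.10234949 0.55190428 0.00704467]
-45 [86, 83, 97, 116, 126, 124, 99, 83, 102, 119, 126, 118, 88, 85, 106, 121, 127, 111, 82, 89, 111, 122, 126, 114, 101, 101, 97, 92, 91, 95, 98, 98, 98, 96, 81, 61]
-25 [80, 72, 74, 75, 75, 75, 76, 78, 99, 116, 122, 116, 88, 81, 98, 111, 117, 107, 86, 89, 110, 122, 125, 114, 102, 102, 99, 94, 93, 95, 97, 97, 98, 95, 76, 60]
0 [69, 65, 70, 72, 71, 69, 64, 65, 70, 72, 71, 68, 64, 67, 71, 72, 70, 66, 63, 68, 72, 72, 71, 68, 69, 70, 69, 69, 69, 70, 73, 74, 75, 75, 74, 74]
25 [71, 65, 70, 72, 72, 69, 64, 66, 70, 73, 74, 74, 71, 76, 86, 91, 90, 81, 72, 79, 87, 91, 89, 87, 95, 105, 111, 104, 104, 109, 112, 113, 114, 112, 98, 80]
45 [71, 65, 70, 76, 83, 82, 76, 76, 84, 90, 90, 84, 79, 79, 86, 91, 89, 83, 75, 89, 113, 132, 142, 129, 117, 118, 115, 109, 107, 108, 101, 94, 83, 70, 53, 40]
```

The weight on the wrist has fallen from about 5.7 to 2.5 N, so the scoop is empty. The brightness profile shows four parallel ridges 23 mm apart, in the four lowest grooves. I lift away, level the scoop and carry it back.

Request:
send_rows(motion=[{"tx":0,"ty":0.15,"tz":-0.2,"wx":0,"wy":0,"wz":0,"hand":1},{"tx":0,"ty":0.3,"tz":-0.4,"wx":0,"wy":0,"wz":0,"hand":1},{"tx":0,"ty":0.4,"tz":-0.5,"wx":0,"wy":0,"wz":0,"hand":1},{"tx":0,"ty":0.4,"tz":-0.5,"wx":0,"wy":0,"wz":0,"hand":1},{"tx":0,"ty":0.2,"tz":-0.3,"wx":0,"wy":0,"wz":0,"hand":1},{"tx":0,"ty":0,"tz":0,"wx":0,"wy":0,"wz":0,"hand":1}])

```text
time: 24.22
position: [540.8, -294.6, 197.9]
eef_rot: [[0.114, 0.788, 0.605], [0.993, -0.09, -0.07], [-0.001, 0.609, -0.793]]
force: [-0.4, -0.4, -3.0]
finger_gap: 10.2
grip_force: 111.6
```

Request:
send_rows(motion=[{"tx":0,"ty":0,"tz":0,"wx":0.25,"wy":0,"wz":0,"hand":1},{"tx":0,"ty":0,"tz":0,"wx":0.5,"wy":0,"wz":0,"hand":1},{"tx":0,"ty":0,"tz":0,"wx":0.75,"wy":0,"wz":0,"hand":1},{"tx":0,"ty":0,"tz":0,"wx":0.8,"wy":0,"wz":0,"hand":1},{"tx":0,"ty":0,"tz":0,"wx":0.8,"wy":0,"wz":0,"hand":1},{"tx":0,"ty":0,"tz":0,"wx":0.8,"wy":0,"wz":0,"hand":1},{"tx":0,"ty":0,"tz":0,"wx":0.8,"wy":0,"wz":0,"hand":1},{"tx":0,"ty":0,"tz":0,"wx":0.75,"wy":0,"wz":0,"hand":1},{"tx":0,"ty":0,"tz":0,"wx":0.5,"wy":0,"wz":0,"hand":1},{"tx":0,"ty":0,"tz":0,"wx":0.3,"wy":0,"wz":0,"hand":1},{"tx":0,"ty":0,"tz":0,"wx":0,"wy":0,"wz":0,"hand":1}])

```text
time: 25.6
position: [540.9, -294.5, 196.5]
eef_rot: [[0.114, 0.993, -0.001], [0.993, -0.114, 0.0], [0.0, -0.001, -1.0]]
force: [0.4, 0.2, -2.5]
finger_gap: 10.1
grip_force: 111.4
```

```bash
python3 - <<'E'
from workcell import ctrl
from h import *
s=ctrl.observe();print(s["time"],s["position"],s["force"])
ang=Ro.from_matrix(np.array(s["eef_rot"])).as_matrix().round(3).tolist();print(ang)
R=np.array([[.114,.9935,0],[.9935,-.114,0],[0,0,-1.]]);t,w=move(s,[436.5,261.7,165],R);print(t,w)
E
```

```text
25.6 [ 540.94278376 -294.48689658  196.4733158 ] [ 0.40893653  0.23653433 -2.46200905]
[[0.114, 0.993, -0.001], [0.993, -0.114, 0.0], [0.0, -0.001, -1.0]]
[21.63 -6.69  1.26] [-0.01 -0.    0.  ]
```

Request:
send_rows(motion=[{"tx":0.25,"ty":-0.08,"tz":0,"wx":0,"wy":0,"wz":0,"hand":1},{"tx":0.5,"ty":-0.15,"tz":0,"wx":0,"wy":0,"wz":0,"hand":1},{"tx":0.75,"ty":-0.23,"tz":0,"wx":0,"wy":0,"wz":0,"hand":1},{"tx":0.9,"ty":-0.28,"tz":0,"wx":0,"wy":0,"wz":0,"hand":1},{"tx":0.9,"ty":-0.28,"tz":0,"wx":0,"wy":0,"wz":0,"hand":1},{"tx":0.9,"ty":-0.28,"tz":0,"wx":0,"wy":0,"wz":0,"hand":1},{"tx":0.9,"ty":-0.28,"tz":0,"wx":0,"wy":0,"wz":0,"hand":1},{"tx":0.9,"ty":-0.28,"tz":0,"wx":0,"wy":0,"wz":0,"hand":1},{"tx":0.9,"ty":-0.28,"tz":0,"wx":0,"wy":0,"wz":0,"hand":1},{"tx":0.9,"ty":-0.28,"tz":0,"wx":0,"wy":0,"wz":0,"hand":1},{"tx":0.9,"ty":-0.28,"tz":0,"wx":0,"wy":0,"wz":0,"hand":1},{"tx":0.9,"ty":-0.28,"tz":0,"wx":0,"wy":0,"wz":0,"hand":1}])

```text
time: 27.1
position: [493.6, -46.1, 197.1]
eef_rot: [[0.114, 0.993, 0.0], [0.993, -0.114, -0.0], [-0.0, 0.0, -1.0]]
force: [0.0, 0.5, -3.0]
finger_gap: 10.1
grip_force: 111.4
```

Request:
send_rows(motion=[{"tx":0.9,"ty":-0.28,"tz":0,"wx":0,"wy":0,"wz":0,"hand":1},{"tx":0.9,"ty":-0.28,"tz":0,"wx":0,"wy":0,"wz":0,"hand":1},{"tx":0.9,"ty":-0.28,"tz":0,"wx":0,"wy":0,"wz":0,"hand":1},{"tx":0.9,"ty":-0.28,"tz":0,"wx":0,"wy":0,"wz":0,"hand":1},{"tx":0.9,"ty":-0.28,"tz":0,"wx":0,"wy":0,"wz":0,"hand":1},{"tx":0.9,"ty":-0.28,"tz":0,"wx":0,"wy":0,"wz":0,"hand":1},{"tx":0.9,"ty":-0.28,"tz":0,"wx":0,"wy":0,"wz":0,"hand":1},{"tx":0.9,"ty":-0.28,"tz":0,"wx":0,"wy":0,"wz":0,"hand":1},{"tx":0.9,"ty":-0.28,"tz":0,"wx":0,"wy":0,"wz":0,"hand":1},{"tx":0.9,"ty":-0.28,"tz":0,"wx":0,"wy":0,"wz":0,"hand":1},{"tx":0.9,"ty":-0.28,"tz":0,"wx":0,"wy":0,"wz":0,"hand":1},{"tx":0.7,"ty":-0.23,"tz":0,"wx":0,"wy":0,"wz":0,"hand":1}])

```text
time: 28.6
position: [441.2, 226.5, 197.0]
eef_rot: [[0.114, 0.994, -0.0], [0.994, -0.114, -0.0], [-0.0, -0.0, -1.0]]
force: [-0.6, -0.9, -2.4]
finger_gap: 10.4
grip_force: 111.4
```

Request:
send_rows(motion=[{"tx":0.5,"ty":-0.15,"tz":0.2,"wx":0,"wy":0,"wz":0,"hand":1},{"tx":0.25,"ty":-0.08,"tz":0.45,"wx":0,"wy":0,"wz":0,"hand":1},{"tx":0.1,"ty":0,"tz":0.7,"wx":0,"wy":0,"wz":0,"hand":1},{"tx":0,"ty":0,"tz":0.9,"wx":0,"wy":0,"wz":0,"hand":1},{"tx":0,"ty":0,"tz":0.9,"wx":0,"wy":0,"wz":0,"hand":1},{"tx":0,"ty":0,"tz":0.9,"wx":0,"wy":0,"wz":0,"hand":1},{"tx":0,"ty":0,"tz":0.8,"wx":0,"wy":0,"wz":0,"hand":1},{"tx":0,"ty":0,"tz":0.5,"wx":0,"wy":0,"wz":0,"hand":1},{"tx":0,"ty":0,"tz":0.3,"wx":0,"wy":0,"wz":0,"hand":1},{"tx":0,"ty":0,"tz":0.2,"wx":0,"wy":0,"wz":0,"hand":1},{"tx":0,"ty":0,"tz":0,"wx":0,"wy":0,"wz":0,"hand":1}])

```text
time: 29.98
position: [438.8, 246.9, 50.8]
eef_rot: [[0.114, 0.993, -0.0], [0.993, -0.114, -0.0], [-0.0, -0.0, -1.0]]
force: [-0.5, 0.3, -3.3]
finger_gap: 10.1
grip_force: 111.4
```

Request:
send_rows(motion=[{"tx":0,"ty":0,"tz":0.15,"wx":0,"wy":0,"wz":0,"hand":1},{"tx":0,"ty":0,"tz":0.08,"wx":0,"wy":0,"wz":0,"hand":1},{"tx":0,"ty":0,"tz":0,"wx":0,"wy":0,"wz":0,"hand":1}])

```text
time: 30.35
position: [438.7, 246.9, 45.0]
eef_rot: [[0.114, 0.993, -0.0], [0.993, -0.114, -0.0], [-0.0, -0.0, -1.0]]
force: [0.2, 0.6, -2.5]
finger_gap: 10.1
grip_force: 111.4
```

Request:
send_rows(motion=[{"tx":0,"ty":0,"tz":0.06,"wx":0,"wy":0,"wz":0,"hand":1},{"tx":0,"ty":0,"tz":0,"wx":0,"wy":0,"wz":0,"hand":1}])

```text
time: 30.6
position: [438.7, 246.9, 43.4]
eef_rot: [[0.114, 0.993, -0.0], [0.993, -0.114, -0.0], [-0.0, -0.0, -1.0]]
force: [-0.3, -1.0, -2.9]
finger_gap: 10.6
grip_force: 111.4
```

Request:
send_rows(motion=[{"tx":0,"ty":0,"tz":0.05,"wx":0,"wy":0,"wz":0,"hand":1},{"tx":0,"ty":0,"tz":0,"wx":0,"wy":0,"wz":0,"hand":1},{"tx":0,"ty":0,"tz":0,"wx":0,"wy":0,"wz":0,"hand":1}])

```text
time: 30.98
position: [438.8, 247.0, 43.2]
eef_rot: [[0.114, 0.993, 0.0], [0.993, -0.114, 0.0], [0.0, 0.0, -1.0]]
force: [-7.1, -2.8, 13.3]
finger_gap: 10.5
grip_force: 114.0
```

Request:
send_rows(motion=[{"tx":0,"ty":0,"tz":0,"wx":0,"wy":0,"wz":0,"hand":0},{"tx":0,"ty":0,"tz":0,"wx":0,"wy":0,"wz":0,"hand":0},{"tx":0,"ty":0,"tz":0,"wx":0,"wy":0,"wz":0,"hand":0},{"tx":0,"ty":0,"tz":0,"wx":0,"wy":0,"wz":0,"hand":0},{"tx":0,"ty":0,"tz":0,"wx":0,"wy":0,"wz":0,"hand":0},{"tx":0,"ty":0,"tz":-0.2,"wx":0,"wy":0,"wz":0,"hand":0},{"tx":0,"ty":0,"tz":-0.5,"wx":0,"wy":0,"wz":0,"hand":0},{"tx":0,"ty":0,"tz":-0.8,"wx":0,"wy":0,"wz":0,"hand":0},{"tx":0,"ty":0,"tz":-1,"wx":0,"wy":0,"wz":0,"hand":0},{"tx":0,"ty":0,"tz":-1,"wx":0,"wy":0,"wz":0,"hand":0},{"tx":0,"ty":0,"tz":-1,"wx":0,"wy":0,"wz":0,"hand":0},{"tx":0,"ty":0,"tz":0,"wx":0,"wy":0,"wz":0,"hand":0}])

```text
time: 32.48
position: [439.6, 247.2, 157.4]
eef_rot: [[0.114, 0.993, 0.004], [0.993, -0.114, 0.001], [0.002, 0.003, -1.0]]
force: [-0.6, -0.3, -0.9]
finger_gap: 42.6
grip_force: 0.0
```

```bash
python3 - <<'E'
from workcell import ctrl, optics
from h import *
s=ctrl.observe();print(s["time"],s["position"],s["force"],s["finger_gap"])
for n in("side","top","wrist"): np.savez(n+"10.npz",**optics.get_image(n))
S=np.load("side10.npz")["color"];T=np.load("top10.npz")["color"];w=np.load("wrist10.npz")["color"]
c=np.zeros((600,800,3),np.uint8)
a=cv2.resize(S[235:330,285:395],None,fx=3.2,fy=3.2,interpolation=2);b=cv2.resize(T[190:285,385:470],None,fx=3.2,fy=3.2,interpolation=2)
c[:a.shape[0],:a.shape[1]]=a;c[:b.shape[0],360:360+b.shape[1]]=b
c[310:560,:400]=cv2.resize(w,(400,250)); e=cv2.resize(S[140:245,225:340],None,fx=2.5,fy=2.5,interpolation=2);c[310:310+e.shape[0],410:410+e.shape[1]]=e
cv2.imwrite("pics/c10.png",c)
k=[447.6+62*np.sin(0),0]
E
```

```text
32.475 [439.55059695 247.24611986 157.39552215] [-0.55273875 -0.2804125  -0.91125704] 42.61406141127799
```

View pics/c10.png

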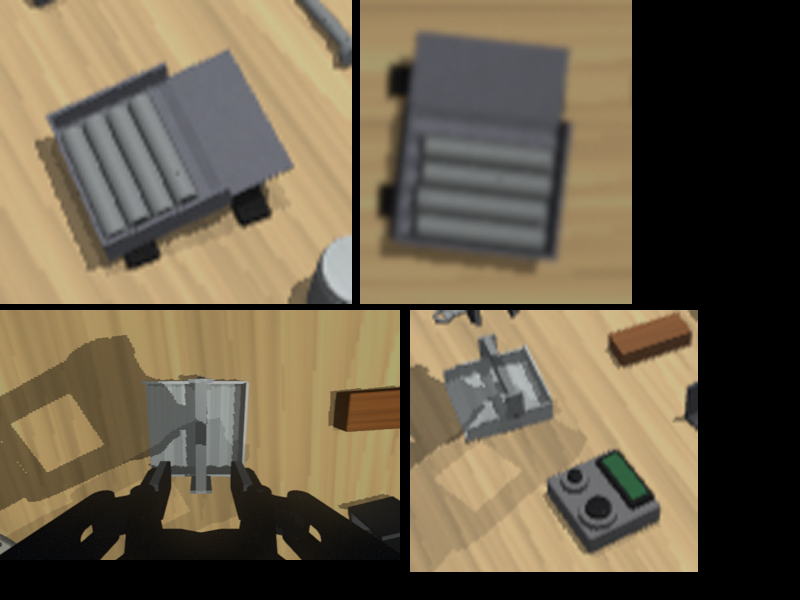

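The last view shows four pins side by side in the tray's four lowest grooves, the empty scoop upright on the bench, and both keys up. Now the large key, at about (450, -34.5).

Request:
send_rows(motion=[{"tx":-0.93,"ty":0.14,"tz":0,"wx":0,"wy":0,"wz":0,"hand":0},{"tx":-0.93,"ty":0.14,"tz":0,"wx":0,"wy":0,"wz":0,"hand":0},{"tx":-0.93,"ty":0.14,"tz":0,"wx":0,"wy":0,"wz":0,"hand":1},{"tx":-0.93,"ty":0.14,"tz":0,"wx":0,"wy":0,"wz":0,"hand":1},{"tx":-0.93,"ty":0.14,"tz":0,"wx":0,"wy":0,"wz":0,"hand":1},{"tx":-0.93,"ty":0.14,"tz":0,"wx":0,"wy":0,"wz":0,"hand":1},{"tx":-0.93,"ty":0.14,"tz":0,"wx":0,"wy":0,"wz":0,"hand":1},{"tx":-0.93,"ty":0.14,"tz":0,"wx":0,"wy":0,"wz":0,"hand":1},{"tx":-0.93,"ty":0.14,"tz":0,"wx":0,"wy":0,"wz":0,"hand":1},{"tx":-0.93,"ty":0.14,"tz":0,"wx":0,"wy":0,"wz":0,"hand":1},{"tx":-0.93,"ty":0.14,"tz":0,"wx":0,"wy":0,"wz":0,"hand":1},{"tx":-0.91,"ty":0.16,"tz":0,"wx":0,"wy":0,"wz":0,"hand":1}])

```text
time: 34.12
position: [448.8, -35.3, 154.1]
eef_rot: [[0.114, 0.993, -0.001], [0.993, -0.114, 0.0], [0.0, -0.001, -1.0]]
force: [-0.5, -0.1, -0.6]
finger_gap: -0.2
grip_force: 0.0
```

Request:
send_rows(motion=[{"tx":0,"ty":0,"tz":1,"wx":0,"wy":0,"wz":0,"hand":1},{"tx":0,"ty":0,"tz":1,"wx":0,"wy":0,"wz":0,"hand":1},{"tx":0,"ty":0,"tz":1,"wx":0,"wy":0,"wz":0,"hand":1},{"tx":0,"ty":0,"tz":0.7,"wx":0,"wy":0,"wz":0,"hand":1},{"tx":0,"ty":0,"tz":0,"wx":0,"wy":0,"wz":0,"hand":1},{"tx":0,"ty":0,"tz":0,"wx":0,"wy":0,"wz":0,"hand":1}])

```text
time: 34.88
position: [449.4, -34.6, 62.7]
eef_rot: [[0.114, 0.993, 0.0], [0.993, -0.114, -0.0], [-0.0, 0.0, -1.0]]
force: [0.0, 0.1, 0.9]
finger_gap: -0.5
grip_force: 0.0
```

Press in 2.5 mm steps to about z = 50.3, hold, then check the force.

Request:
send_rows(motion=[{"tx":0,"ty":0,"tz":0.15,"wx":0,"wy":0,"wz":0,"hand":1},{"tx":0,"ty":0,"tz":0.15,"wx":0,"wy":0,"wz":0,"hand":1},{"tx":0,"ty":0,"tz":0.1,"wx":0,"wy":0,"wz":0,"hand":1},{"tx":0,"ty":0,"tz":0,"wx":0,"wy":0,"wz":0,"hand":1}])

```text
time: 35.38
position: [449.5, -34.7, 52.4]
eef_rot: [[0.114, 0.993, 0.001], [0.993, -0.114, -0.0], [-0.0, 0.001, -1.0]]
force: [2.0, -1.1, 4.4]
finger_gap: -0.3
grip_force: 2.0
```

Request:
send_rows(motion=[{"tx":0,"ty":0,"tz":0.07,"wx":0,"wy":0,"wz":0,"hand":1},{"tx":0,"ty":0,"tz":0,"wx":0,"wy":0,"wz":0,"hand":1}])

```text
time: 35.62
position: [449.5, -34.7, 51.0]
eef_rot: [[0.114, 0.993, 0.001], [0.993, -0.114, -0.0], [-0.0, 0.001, -1.0]]
force: [0.4, -0.5, 8.9]
finger_gap: 0.2
grip_force: 4.5
```

Request:
send_rows(motion=[{"tx":0,"ty":0,"tz":0.03,"wx":0,"wy":0,"wz":0,"hand":1},{"tx":0,"ty":0,"tz":0,"wx":0,"wy":0,"wz":0,"hand":1}])

```text
time: 35.88
position: [449.6, -34.7, 50.8]
eef_rot: [[0.114, 0.993, 0.001], [0.993, -0.114, -0.0], [-0.0, 0.001, -1.0]]
force: [-3.4, 1.5, 19.7]
finger_gap: 0.2
grip_force: 10.1
```

Request:
send_rows(motion=[{"tx":0,"ty":0,"tz":-0.3,"wx":0,"wy":0,"wz":0,"hand":1},{"tx":0,"ty":0,"tz":-0.8,"wx":0,"wy":0,"wz":0,"hand":1},{"tx":0,"ty":0,"tz":-1,"wx":0,"wy":0,"wz":0,"hand":1},{"tx":0,"ty":0,"tz":-1,"wx":0,"wy":0,"wz":0,"hand":1},{"tx":0,"ty":0,"tz":0,"wx":0,"wy":0,"wz":0,"hand":1},{"tx":0,"ty":0,"tz":0,"wx":0,"wy":0,"wz":0,"hand":1}])

```text
time: 36.62
position: [448.8, -34.5, 126.6]
eef_rot: [[0.114, 0.993, -0.001], [0.993, -0.114, 0.0], [0.0, -0.001, -1.0]]
force: [-0.0, -1.0, -0.3]
finger_gap: 0.1
grip_force: 0.0
```

```bash
python3 -c "
from workcell import ctrl,ticket
print(ctrl.observe()['position'],ctrl.observe()['force']);print(ticket.job_done())"
```

```text
[448.79141532 -34.50080334 126.56312457] [-0.02656016 -1.04733252 -0.28769114]
the job is handed in; nothing more can be done
None
```

The job was handed in at 36.6 s, with no verdict returned: the last view shows four pins in separate grooves and the empty scoop upright on the bench, and both keys bottomed by force reading, small first and large last.

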